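# Load the sampler stations and level the short bottle

### The arm

A 6-joint arm with a two-finger parallel gripper is mounted at the origin on the work surface. World frame = base frame: x ahead of the robot, y to its left, z up, the work surface at z = 0. Lengths are in m, angles in degrees, forces in N, time in s.
With the tool pointing down it reaches from about 0.25 to 0.725 m from the base axis. Payload 9.7 kg.
Tool frame: the origin (TCP) lies on the mounting face of the last link; the fingertips stand 173 mm ahead of it and the grasp point (between the pads) lies 155 mm ahead of it; z points along the fingers, y is the line along which they close (so a half turn about z gives the same grasp; the last joint's range is limited). The gripper opens to 85 mm and grips with 20 to 120 N. Pads are 22 mm wide; open, the fingers measure 114 mm over their backs; the gripper's body (76 mm by 85 mm) begins 54 mm behind the grasp point. The pads swing forward as they close: fully open they stand 13 mm farther back than shut.
Start: joints at [-68.812, 4.979, 10.078, 95.1, 0, 90], TCP at [0.199, -0.513, 0.405] pointing down, gripper open.
Joint ranges: [-179.16, 179.16], [-48.56, 103.87], [-65.8, 70.77], [-126.05, 130.52], [-82.76, 87.17], [-180, 180]. Speed limits (degrees/s): [127.2, 127.2, 147.25, 180, 180, 180].

### API

Orientations are given as [roll, pitch, yaw] about the fixed x, y, z axes, in that order (R = Rz(yaw) Ry(pitch) Rx(roll)).
In Python, from workcell import bot, camera, camera_model, outline_of, pinpoint gives the robot as it stands.
- The arm moves only by the tool move_arm, never from a script. Its arguments are lists of equal length, an entry for each row: "jaw": the closure, from 0 (fully open) to 1 (shut); "delta_pos": the shift along the world's x, y, z in m, a list of three; "yaw": the turn about the world's z in rad. In form: {"jaw": [jaw, ...], "delta_pos": [[dx, dy, dz], ...], "yaw": [yaw, ...]}. A call has 1 to 10 rows; each row shifts and turns the commanded pose from where the row before left it; what a row does not reach is not made up. A row lasts 1/12 s, in which the tool goes at most 41.7 mm and 7.16 degrees, less where a joint would pass 70% of its speed; a pose out of reach is approached as far as the arm can. A call with a gripper value outside its range is refused whole. The fingers move at their own pace and stop on an object; "force" is the grip in N (left out, the last holds). Time passes only in rows, so rows that do not move let the fingers close. It gives the time, the measured TCP pose, the force, the opening and the grip force at its end, in the units of the state.
- bot.get_obs(): the state, without advancing time (a new reading comes with each control period).
- camera(name): name is "scene" or "top" or "wrist"; returns the picture (480x640x3 uint8, red, green, blue); there is no depth.
- camera_model(name): a dict with "fx", "fy", "cx", "cy" (pixels), "R" (3x3) and "t" (3): a world point X has camera coordinates R X + t. Camera axes: x right, y down, z forward; pixel columns grow to the right and rows downward; lengths in m; the calibration is good to about 2 mm. A picture is of the moment at which its call begins: read the wrist's pose just before it. camera_model takes no time and is no camera call; for the wrist camera it gives the pose at the moment of the call.
- bot.job_done(): hands the job in; it is judged then, once.
Trained networks look in the newest picture that a camera, given by its name, has taken for a name from the list of things; names that differ only in an ending like _2 or _b are one class to them, and where a whole thing is asked for, a point or a joint stands for the part that bears it (a point fixed in the world has none). Each returns a list of dicts, best first, with "confidence" (0 to 1); they miss things now and then, are a little off and sometimes report something else, mostly with a low value. They report only what shows in the picture. A call takes as long as a camera call. They do not tell look-alikes from the thing itself.
- outline_of(camera, thing): "mask" (480x640 bool, what is visible of it) and "xy" ([column, row] in pixels, amid what is visible of it).
- pinpoint(camera, thing): "xy" ([column, row] in pixels: a listed point, or the origin of a listed thing).
The state is a dict: "time": time; "q": joint angles; "qd": joint speeds; "joint_efforts": joint torques, N m; "ee_pos": TCP position; "tcp_rot": TCP orientation; "wrist_force": force on the tool from outside, world axes, zero at the start; "torque": the same for the moment, N m; "opening": finger opening in m; "grasp_force": force on a finger pad.
Only numpy, scipy, OpenCV 4.12 (cv2) and the standard library are available. Lean on these libraries where they do the work, as an engineer would, in place of code of your own. Each camera call takes 0.05 s, during which the arm holds its last target. There are 200 camera calls.

### The job

Load the sampler: stand the round jar, the square bottle and the short flat bottle each upright in the white station that matches its outline, square with it. The sampler needs all three caps at the same height, so first lay, one flat on the other and square in the oblong station, the two aluminium plates that together lift the short bottle level with the tall ones, then stand it centrally on them; the plate not needed stays on the bench clear of the stations. Never tip the glass over or drop it: set it down.

Things in the scene. Friction and masses are not known exactly. Their poses are not given: they have to be found in the camera images.
- jar: loose tall round amber glass jar with a white screw cap. Body 56 mm in diameter, straight-sided from the bottom to 68 mm up; cap 50 mm in diameter; 94 mm tall overall. Origin: centre of its underside; z up, along its axis. About 0.2 kg.
- bottle: loose tall square amber glass bottle with a small white screw cap. Body 48 by 48 mm, straight-sided to 60 mm up, sides along its x and y; cap 32 mm in diameter; 94 mm tall overall. Origin: centre of its underside; z up. About 0.2 kg.
- flask: loose short flat bottle of amber glass, oblong: body 60 mm long (its x) by 36 mm wide (its y), straight-sided to 40 mm up; cap 28 mm in diameter; only 60 mm tall overall (34 mm shorter than the other two). Origin: centre of its underside; z up. About 0.12 kg.
- plate10: loose solid bare-aluminium levelling plate, 60 mm long (its x) by 36 mm wide (its y) by 10 mm thick, lying flat on the bench. Origin: centre of its underside; z up. The three plates have the same outline and differ only in thickness (10, 16, 24 mm).
- plate16: loose solid bare-aluminium levelling plate, 60 mm long (its x) by 36 mm wide (its y) by 16 mm thick, lying flat on the bench. Origin: centre of its underside; z up. The three plates have the same outline and differ only in thickness (10, 16, 24 mm).
- plate24: loose solid bare-aluminium levelling plate, 60 mm long (its x) by 36 mm wide (its y) by 24 mm thick, lying flat on the bench. Origin: centre of its underside; z up. The three plates have the same outline and differ only in thickness (10, 16, 24 mm).
- station_round: fixed white plastic station, dark rubber floor, for the round jar: a low round pan 84 mm in outer diameter, inner recess 72 mm in diameter, floor 6 mm above the bench, rim 14 mm above the bench. Origin: centre of its underside, at bench height; z up.
- station_square: fixed white plastic station, dark rubber floor, for the square bottle: a low square pan 76 by 76 mm outside, inner recess 64 by 64 mm with sides along its x and y, floor 6 mm above the bench, rim 14 mm above the bench. Origin: centre of its underside, at bench height; z up.
- station_oblong: fixed white plastic station, dark rubber floor, for the flat bottle and the plates under it: 88 (its x) by 64 mm (its y) outside, recess 76 by 52 mm, floor 6 mm above the bench. Its edge stands 14 mm above the bench at the short ends and corners only; the middle 56 mm of each long side is open down to the floor, for fingers. Origin: centre of its underside, at bench height; z up.
There are look-alikes about, which are no part of the job. What is shaped like the jar but turquoise or yellow is not meant.

How it is judged:
By the outcome, as a careful person would: the job done as asked, in the order asked, and still so for the second after the job is handed in, with the robot touching nothing.
It also fails if it takes over 131 s, if anything falls off the work surface, if the arm or the gripper's body presses on something with over 40 N, if the wrist force passes 120 N, or if a joint passes its speed limit or range.

## Working session

There is one attempt and no reset: what is moved stays moved. The work goes in short steps, Python scripts to look and compute and a tool call to move; the robot and the scene stay as the last step left them, time stands still between calls to the robot, and variables do not carry over. Pictures are saved under pics/ and viewed, at most 16 in all, crops included, and the job is handed in when it is done.

Besides the shell and the picture viewer there is one more tool, called after "Call:" in YAML: its name, and indented under it one key for each argument. move_arm: Moves the arm, as the interface text tells. Its arguments: {"type":"object","properties":{"jaw":{"type":"array"},"delta_pos":{"type":"array"},"yaw":{"type":"array"},"force":{"type":"number"}},"required":["jaw","delta_pos","yaw"]}

```bash
mkdir -p pics; ls; python3 - <<'E'
from workcell import bot,camera,camera_model
import cv2,numpy as np
print(bot.get_obs())
for n in("scene","top","wrist"):
    im=camera(n); cv2.imwrite(f"pics/{n}0.png",im[:,:,::-1])
    m=camera_model(n); print(n,m["fx"],m["cx"],m["cy"],np.round(-np.array(m["R"]).T@m["t"],3),np.round(m["R"],3).tolist())
E
```

```text
pics
{'time': 0.0, 'q': array([-6.88123167e+01,  5.01239981e+00,  1.00337930e+01,  9.50991782e+01,
        1.74038546e-04,  8.99998103e+01]), 'qd': array([ 0.03431806, -0.0050207 , -0.02287715, -0.07598068,  0.03431077,
        0.01313518]), 'joint_efforts': array([-2.10823473e-04, -5.20385528e+01,  4.64810264e+01,  1.59245561e-02,
        4.66838071e-05,  6.48238242e-06]), 'ee_pos': array([ 0.19878592, -0.5128267 ,  0.40396452]), 'tcp_rot': array([-1.79922215e+02, -1.74295873e-04,  2.11878727e+01]), 'wrist_force': array([-0.05536555,  0.22642887, -1.01839152]), 'torque': array([-0.04108253, -0.01233921,  0.04251975]), 'grasp_force': 0.0, 'opening': 0.08545733624868357}
scene 455.33556848112875 317.06359311449387 241.07679719084607 [ 0.894 -0.354  0.827] [[0.751, 0.66, -0.008], [0.532, -0.612, -0.586], [-0.392, 0.435, -0.81]]
top 578.1126292202023 311.12306779769244 235.70402271598743 [0.419 0.063 1.251] [[0.03, -0.999, 0.026], [-0.996, -0.032, -0.089], [0.089, -0.023, -0.996]]
wrist 390.02122501658386 310.41083511608565 238.19894553775026 [ 0.273 -0.483  0.373] [[0.361, -0.933, -0.0], [-0.887, -0.343, 0.31], [-0.289, -0.112, -0.951]]
```

View pics/top0.png

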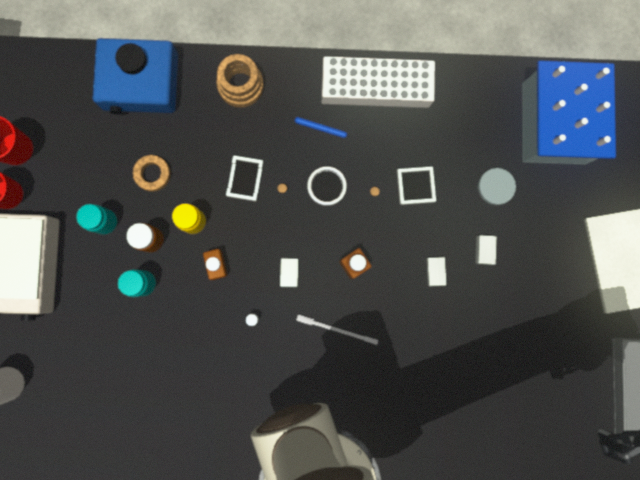

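View pics/scene0.png

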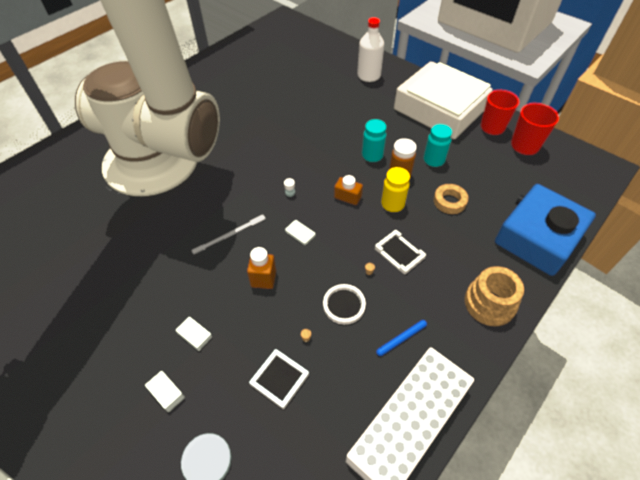

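Top view: the amber jar is at (140,236), among turquoise look-alikes at (95,217) and (137,283) and a yellow one at (187,217). The square bottle is at (357,262) and the flask at (213,264). Plates are at (289,272), (437,271) and (487,250). Stations: oblong (245,178), round (327,186), square (417,185). I'll fit poses from the outlines in both views.

```bash
cat > h.py <<'E'
import numpy as np,cv2
from scipy.optimize import least_squares
from workcell import bot,camera,camera_model,outline_of,pinpoint
def proj(m,X):
    c=np.asarray(X)@np.array(m["R"]).T+m["t"]
    return c[:,:2]/c[:,2:]*[m["fx"],m["fy"]]+[m["cx"],m["cy"]]
def onplane(m,p,z):
    R=np.array(m["R"]);C=-R.T@m["t"]
    d=R.T@[(p[0]-m["cx"])/m["fx"],(p[1]-m["cy"])/m["fy"],1]
    return C+d*(z-C[2])/d[2]
A=np.linspace(0,2*np.pi,33)[:-1]; U=np.c_[np.cos(A),np.sin(A)]
def rect(a,b,z): return [[i*a/2,j*b/2,z] for i in(-1,1) for j in(-1,1)]
def circ(d,z): return [[d/2*c,d/2*s,z] for c,s in U]
D={"jar":circ(.056,0)+circ(.056,.068)+circ(.05,.08)+circ(.05,.094),
"bottle":rect(.048,.048,0)+rect(.048,.048,.06)+circ(.032,.094),
"flask":rect(.06,.036,0)+rect(.06,.036,.04)+circ(.028,.06),
"plate":rect(.06,.036,0)+rect(.06,.036,1),
"station_round":circ(.084,0)+circ(.084,.014),"station_square":rect(.076,.076,0)+rect(.076,.076,.014),
"station_oblong":rect(.088,.064,0)+rect(.088,.064,.014)}
def sup(p): return (p@U.T).max(0)
def support(mask):
    p=np.argwhere(mask)[:,::-1].astype(float); return sup(p)+.5*np.abs(U).max(1)*0
def fit(kind,obs,x0,free):
    """obs: list of (model,mask); free: 'xyw'+optional 'h' (plate thickness) or 'z' (base height)"""
    S=[(m,support(k)) for m,k in obs]; V=np.array(D[kind],float)
    def f(q):
        P=V.copy(); x,y,w,e=q
        if kind=="plate": P[:,2]*=e if 'h' in free else x0[3]
        if 'z' in free: P[:,2]+=e
        c,s=np.cos(w),np.sin(w)
        P=P@np.array([[c,s,0],[-s,c,0],[0,0,1]])+[x,y,0]
        return np.concatenate([sup(proj(m,P))-s0 for m,s0 in S])
    best=None
    for w in np.deg2rad([0,30,60,90,120,150]):
        r=least_squares(f,[x0[0],x0[1],w,x0[3]],loss='soft_l1',x_scale=[.01,.01,.2,.01])
        if best is None or r.cost<best.cost: best=r
    return best.x,np.sqrt(np.mean(best.fun**2))
E
python3 - <<'E'
from h import *
import pickle
out={}
for cam in("top","scene"):
    camera(cam)
    for n in["jar","bottle","flask","plate10","plate16","plate24","station_round","station_square","station_oblong"]:
        r=outline_of(cam,n); out[cam,n]=r
        m=camera_model(cam)
        print(cam,n,[(round(d["confidence"],2),np.round(d["xy"]).tolist(),int(d["mask"].sum()),np.round(onplane(m,d["xy"],.01)[:2],3).tolist()) for d in r])
pickle.dump(out,open("o.pkl","wb"))
E
```

```text
top jar [(0.89, [97.0, 218.0], 938, [0.553, 0.494]), (0.82, [144.0, 234.0], 804, [0.522, 0.391]), (0.77, [190.0, 220.0], 758, [0.556, 0.295]), (0.72, [138.0, 281.0], 806, [0.422, 0.399]), (0.69, [487.0, 249.0], 596, [0.514, -0.348])]
top bottle [(0.82, [352.0, 265.0], 560, [0.469, -0.055])]
top flask [(0.85, [215.0, 264.0], 577, [0.463, 0.238]), (0.4, [328.0, 181.0], 1141, [0.652, 0.0])]
top plate10 [(0.83, [435.0, 270.0], 528, [0.464, -0.235]), (0.8, [485.0, 246.0], 533, [0.519, -0.344]), (0.76, [289.0, 271.0], 475, [0.453, 0.08])]
top plate16 [(0.83, [435.0, 270.0], 528, [0.464, -0.235]), (0.8, [485.0, 246.0], 533, [0.519, -0.344]), (0.76, [289.0, 271.0], 475, [0.453, 0.08])]
top plate24 [(0.83, [435.0, 270.0], 528, [0.464, -0.235]), (0.8, [485.0, 246.0], 533, [0.519, -0.344]), (0.76, [289.0, 271.0], 475, [0.453, 0.08])]
top station_round [(0.65, [327.0, 185.0], 1140, [0.642, 0.002]), (0.29, [216.0, 262.0], 579, [0.467, 0.236])]
top station_square [(0.85, [412.0, 182.0], 1329, [0.654, -0.184])]
top station_oblong [(0.97, [246.0, 177.0], 1283, [0.653, 0.178]), (0.71, [330.0, 185.0],
[... 422 characters left out ...]
, 0.078]), (0.89, [165.0, 392.0], 749, [0.514, -0.344]), (0.64, [192.0, 330.0], 623, [0.457, -0.235])]
scene plate16 [(0.91, [300.0, 232.0], 390, [0.453, 0.078]), (0.89, [165.0, 392.0], 749, [0.514, -0.344]), (0.64, [192.0, 330.0], 623, [0.457, -0.235])]
scene plate24 [(0.91, [300.0, 232.0], 390, [0.453, 0.078]), (0.89, [165.0, 392.0], 749, [0.514, -0.344]), (0.64, [192.0, 330.0], 623, [0.457, -0.235])]
scene station_round [(0.68, [344.0, 304.0], 1274, [0.643, 0.002])]
scene station_square [(0.95, [278.0, 379.0], 1858, [0.65, -0.194]), (0.52, [300.0, 233.0], 417, [0.455, 0.075])]
scene station_oblong [(0.87, [401.0, 252.0], 1110, [0.656, 0.181]), (0.44, [260.0, 270.0], 937, [0.458, -0.051])]
```

```bash
cat >> h.py <<'E'
def seg(im,xy,thr=70,rad=45):
    """bright blob nearest to xy (holes filled)"""
    b=(im.max(2)>thr).astype(np.uint8)
    n,l,st,c=cv2.connectedComponentsWithStats(b)
    yy,xx=np.nonzero(b); d=np.hypot(xx-xy[0],yy-xy[1])+1000*(st[l[yy,xx],4]<60); k=l[yy[d.argmin()],xx[d.argmin()]]
    return l==k
E
cat > m.py <<'E'
from h import *
T,S=camera("top"),camera("scene"); mt,ms=camera_model("top"),camera_model("scene")
def go(nm,kind,pt,ps,x0,free):
    for thr in(60,90):
        kt,ks=seg(T,pt,thr),seg(S,ps,thr) if ps else None
        obs=[(mt,kt)]+([(ms,ks)] if ps else [])
        x,r=fit(kind,obs,x0,free)
        print(nm,thr,kt.sum(),ks.sum() if ps else 0,np.round(x[:2],4),"yaw",round(np.degrees(x[2])%180,1),"e",round(x[3],4),"rms",round(r,2))
if __name__=="__main__":
    go("pA","plate",(289,272),(300,232),(.453,.08,0,.016),"h")
    go("pB","plate",(437,271),(193,333),(.46,-.235,0,.016),"h")
    go("pC","plate",(487,250),(165,391),(.515,-.345,0,.016),"h")
    go("so","station_oblong",(245,178),(400,251),(.654,.18,0,0),"z")
    go("sr","station_round",(327,186),(344,304),(.642,0,0,0),"z")
    go("ss","station_square",(417,185),(279,379),(.65,-.19,0,0),"z")
    go("bottle","bottle",(357,262),(261,268),(.465,-.05,0,0),"z")
    go("flask","flask",(213,264),(348,190),(.455,.245,0,0),"z")
    go("jar","jar",(140,236),None,(.5,.41,0,0),"")
    go("jar2","jar",(140,236),(405,155),(.5,.41,0,0),"z")
    for n,p,q in(("yel",(187,217),(396,190)),("tq1",(95,217),(437,147)),("tq2",(137,283),(375,140))):
        go(n,"jar",p,q,(.5,.4,0,0),"z")
E
python3 m.py
```

```text
pA 60 2353 271699 [0.4056 0.0157] yaw 27.1 e 0.6962 rms 192.38
pA 90 568 476 [0.45   0.0802] yaw 0.2 e 0.0128 rms 0.4
pB 60 91407 271699 [ 0.6785 -0.2106] yaw 82.3 e 0.75 rms 218.21
pB 90 569 721 [ 0.4621 -0.2376] yaw 3.9 e 0.0175 rms 0.5
pC 60 91407 271699 [ 0.6785 -0.2106] yaw 82.3 e 0.75 rms 218.21
pC 90 608 920 [ 0.5115 -0.3444] yaw 178.6 e 0.0253 rms 0.59
so 60 862 271699 [0.6286 0.1706] yaw 172.7 e 0.1269 rms 237.55
so 90 693 771 [0.6516 0.1824] yaw 172.7 e 0.0042 rms 0.57
sr 60 874 271699 [0.5799 0.0123] yaw 131.2 e 0.3396 rms 234.87
sr 90 594 784 [0.6411 0.0039] yaw 13.3 e 0.0038 rms 0.59
ss 60 91407 271699 [ 0.6774 -0.2472] yaw 9.4 e 0.6788 rms 311.14
ss 90 711 1074 [ 0.6487 -0.1916] yaw 95.6 e 0.0041 rms 0.56
bottle 60 941 271699 [ 0.4529 -0.0049] yaw 95.0 e 0.5025 rms 254.31
bottle 90 539 919 [ 0.4718 -0.0589] yaw 35.3 e 0.005 rms 1.5
flask 60 599 271699 [0.4551 0.1734] yaw 13.2 e 0.4209 rms 255.86
flask 90 504 618 [0.4613 0.2382] yaw 13.7 e 0.0033 rms 1.5
jar 60 799 0 [0.5123 0.3844] yaw 155.0 e 0.0 rms 1.3
jar 90 639 0 [0.5147 0.3874] yaw 64.6 e 0.0 rms 3.26
jar2 60 799 271699 [0.4859 0.2794] yaw 64.2 e 0.3524 rms 254.18
jar2 90 639 1738 [0.5135 0.3845] yaw 75.8 e -0.0048 rms 10.94
yel 60 894 271699 [0.5112 0.2102] yaw 142.9 e 0.3868 rms 251.31
yel 90 793 1738 [0.5521 0.2861] yaw 154.5 e 0.0408 rms 7.48
tq1 60 999 271699 [0.5131 0.3578] yaw 109.5 e 0.3313 rms 258.09
tq1 90 679 39402 [0.5134 0.3564] yaw 30.7 e 0.3319 rms 113.9
tq2 60 917 271699 [0.4204 0.2961] yaw 165.5 e 0.325 rms 254.58
tq2 90 665 886 [0.4166 0.396 ] yaw 177.1 e -0.0003 rms 2.41
```

Both views agree: plate thicknesses come out at 12.8, 17.5 and 25.3 mm with a shared bias of about +2 mm. So A (289,272) is 10 mm, B (437,271) is 16 mm and C (487,250) is 24 mm, and I need A and C. Next, a closer look with the wrist camera over C.

Call:
move_arm:
  jaw: [0,0,0,0,0,0,0,0,0,0]
  delta_pos:
    - [0.03,0.016,-0.004]
    - [0.03,0.016,-0.004]
    - [0.03,0.016,-0.004]
    - [0.03,0.016,-0.004]
    - [0.03,0.016,-0.004]
    - [0.03,0.016,-0.004]
    - [0.03,0.016,-0.004]
    - [0.03,0.016,-0.004]
    - [0.03,0.016,-0.004]
    - [0,0,0]
  yaw: [-0.0394,-0.0394,-0.0394,-0.0394,-0.0394,-0.0394,-0.0394,-0.0394,-0.0394,-0.0394]
  force: 40

```text
time: 2.08
ee_pos: [0.4727, -0.3661, 0.3671]
tcp_rot: [-179.9, 0.0, -1.3]
wrist_force: [0.2, -0.3, -1.3]
opening: 0.0851
grasp_force: 0.0
```

```bash
cat > w.py <<'E'
import sys
from h import *
from m import T,S,mt,ms
def wr(kind,x0,free,thr=90,save=None,tops=None,scenes=None,clean=0):
    o=bot.get_obs(); m=camera_model("wrist"); im=camera("wrist")
    if save: cv2.imwrite(save,im[:,:,::-1])
    p=proj(m,[[x0[0],x0[1],.02]])[0]
    k=seg(im,p,thr)
    for nm,obs in (("wrist",[(m,k)]),)+((("w+top",[(m,k),(mt,seg(T,tops))]),) if tops else ()):
        x,r=fit(kind,obs,x0,free)
        print(nm,kind,"pred",p.round(),k.sum(),np.round(x[:2],4),"yaw",round(np.degrees(x[2])%180,1),"e",round(x[3],4),"rms",round(r,2))
    print("tcp",o["ee_pos"].round(4),o["tcp_rot"].round(2),"t",round(o["time"],2),"open",o["opening"],"F",o["wrist_force"].round(1))
    return im,m,k
E
python3 - <<'E'
from w import *
im,m,k=wr("plate",(.5115,-.3444,0,.024),"h",110,"pics/w1.png",(487,250))
wr("plate",(.5115,-.3444,0,.024),"",110)
wr("plate",(.4621,-.2376,0,.016),"h",110,None,(437,271))
for p in((.6487,-.1916),(.5115,-.3444),(.4621,-.2376)): print(proj(m,[[*p,.014]]))
E
```

```text
wrist plate pred [281. 161.] 3362 [ 0.5098 -0.3429] yaw 178.0 e 0.0094 rms 0.26
w+top plate pred [281. 161.] 3362 [ 0.5106 -0.3438] yaw 178.2 e 0.0148 rms 1.08
tcp [ 0.4699 -0.3679  0.368 ] [-1.7997e+02  5.0000e-02 -1.2900e+00] t 2.18 open 0.08514189283822594 F [-0.9 -0.9 -0.2]
wrist plate pred [280. 160.] 3358 [ 0.5109 -0.3442] yaw 178.3 e 0.024 rms 1.88
tcp [ 0.469  -0.3685  0.3685] [-1.7999e+02  3.0000e-02 -1.2700e+00] t 2.23 open 0.08516690536213742 F [ 0.6  0.1 -0.1]
wrist plate pred [156. 222.] 2964 [ 0.4588 -0.2326] yaw 2.9 e 0.0042 rms 0.44
w+top plate pred [156. 222.] 2964 [ 0.4598 -0.2344] yaw 3.5 e 0.008 rms 1.57
tcp [ 0.4685 -0.369   0.3688] [ 1.80e+02  1.00e-02 -1.31e+00] t 2.28 open 0.08539075688432272 F [-0.9 -0.2 -0.2]
[[ 57.42254538 -30.48619349]]
[[281.2040872  159.95302003]]
[[159.56644535 221.1356236 ]]
```

View pics/w1.png

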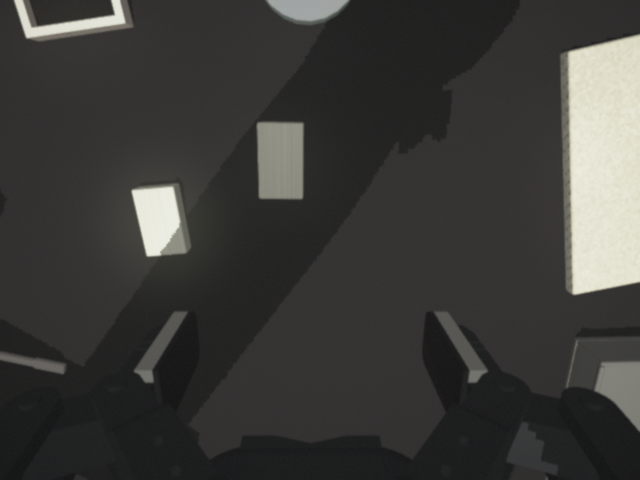

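Wrist view: plate B is at (160,222) and plate C at (281,160), and only their top faces are lit. I'll go over C and measure its top face from there.

Call:
move_arm:
  jaw: [0.0,0,0,0,0,0,0]
  delta_pos:
    - [0.015,0.008,-0.02]
    - [0.015,0.008,-0.02]
    - [0.013,0.008,-0.02]
    - [0,0,-0.02]
    - [0,0,0]
    - [0,0,0]
    - [0,0,0]
  yaw: [-0.002,-0.002,-0.002,0,0,0,0]

```text
time: 2.92
ee_pos: [0.5112, -0.3456, 0.2903]
tcp_rot: [179.9, -0.1, -1.8]
wrist_force: [0.3, -0.5, 0.1]
opening: 0.0856
grasp_force: 0.0
```

```bash
cat >> h.py <<'E'
D["face"]=rect(.06,.036,0)
E
python3 - <<'E'
from w import *
for t in(90,130):
  im,m,k=wr("face",(.5115,-.3444,0,.024),"z",t)
for z in(.010,.016,.024):
  r=cv2.minAreaRect(np.array([onplane(m,p[::-1],z)[:2] for p in np.argwhere(k)],np.float32)*1000)
  print(z,r)
E
```

```text
wrist face pred [309. 241.] 5622 [ 0.5147 -0.3442] yaw 177.6 e 0.0288 rms 1.16
tcp [ 0.5115 -0.3455  0.2907] [ 1.7992e+02 -1.3000e-01 -1.7800e+00] t 3.02 open 0.08551397413388998 F [-0.4 -0.5 -0.3]
wrist face pred [309. 241.] 5446 [ 0.5134 -0.3441] yaw 177.4 e 0.0246 rms 1.35
tcp [ 0.5116 -0.3454  0.2905] [ 1.7992e+02 -1.2000e-01 -1.7700e+00] t 3.07 open 0.08495235401177828 F [-0.1  0.7 -0.2]
0.01 ((509.0585021972656, -343.8654479980469), (38.42970657348633, 67.96907043457031), 87.78575134277344)
0.016 ((511.0284423828125, -343.9508361816406), (37.50544357299805, 66.33431243896484), 87.78575134277344)
0.024 ((513.6551513671875, -344.064697265625), (36.27303695678711, 64.15462493896484), 87.7856674194336)
```

C's top is 36 mm wide at z = 24 mm, which confirms the 24 mm plate. Descending to grasp it.

Call:
move_arm:
  jaw: [0.4,0.4,0.4,0.4,0.4,0.4,0.4,0.4,1,1]
  delta_pos:
    - [0.001,0.001,-0.02]
    - [0,0,-0.02]
    - [0,0,-0.02]
    - [0,0,-0.02]
    - [0,0,-0.02]
    - [0,0,-0.013]
    - [0,0,0]
    - [0,0,0]
    - [0,0,0]
    - [0,0,0]
  yaw: [-0.01,0,0,0,0,0,0,0,0,0]
  force: 40

```text
time: 3.95
ee_pos: [0.5133, -0.3442, 0.1777]
tcp_rot: [179.9, -0.1, -2.3]
wrist_force: [0.8, -0.5, -0.9]
opening: 0.0351
grasp_force: 41.4
```

Call:
move_arm:
  jaw: [1,1,1,1,1,1]
  delta_pos:
    - [0,0,0]
    - [0,0,0]
    - [0,0,0]
    - [0,0,0.02]
    - [0,0,0.03]
    - [0,0,0.03]
  yaw: [0,0,0,0,0,0]

```text
time: 4.45
ee_pos: [0.5124, -0.3436, 0.2561]
tcp_rot: [-179.9, 0.1, -2.3]
wrist_force: [0.1, -0.9, -1.1]
opening: 0.0353
grasp_force: 41.4
```

Call:
move_arm:
  jaw: [1,1,1,1,1,1,1,1,1,1]
  delta_pos:
    - [0,0.01,0.035]
    - [0.007,0.03,0.03]
    - [0.008,0.038,0]
    - [0.008,0.038,0]
    - [0.008,0.038,0]
    - [0.008,0.038,0]
    - [0.008,0.038,0]
    - [0.008,0.038,0]
    - [0.008,0.038,0]
    - [0.008,0.038,0]
  yaw: [-0.008,-0.009,-0.009,-0.009,-0.009,-0.009,-0.009,-0.009,-0.008,-0.008]

```text
time: 5.28
ee_pos: [0.5806, -0.0366, 0.3202]
tcp_rot: [-178.5, -0.0, -3.8]
wrist_force: [0.5, -0.9, -0.9]
opening: 0.0353
grasp_force: 41.4
```

Call:
move_arm:
  jaw: [1,1,1,1,1,1,1,1,1]
  delta_pos:
    - [0.008,0.038,0]
    - [0.005,0.036,0]
    - [0,0.036,0]
    - [0,0.036,0]
    - [0,0.034,0]
    - [0,0,0]
    - [0,0,0]
    - [0,0,0]
    - [0,0,0]
  yaw: [0,0,0,0,0,0,0,0,0]

```text
time: 6.03
ee_pos: [0.5956, 0.0473, 0.3193]
tcp_rot: [-175.0, 0.1, 3.7]
wrist_force: [-0.3, 0.6, -1.4]
opening: 0.0348
grasp_force: 41.4
```

```bash
python3 - <<'E'
from w import *
for t in(90,130):
  im,m,k=wr("station_oblong",(.6516,.1824,0,0),"z",t,f"pics/w2_{t}.png")
wr("station_oblong",(.6516,.1824,0,0),"",130)
E
```

```text
wrist station_oblong pred [159. 133.] 72435 [0.6449 0.0731] yaw 79.8 e 0.1819 rms 22.22
tcp [0.5956 0.0475 0.3192] [-1.7502e+02  6.0000e-02  3.6800e+00] t 6.13 open 0.03512123405178257 F [ 1.   0.9 -1.1]
wrist station_oblong pred [159. 133.] 5010 [0.6506 0.1826] yaw 172.2 e 0.001 rms 0.43
tcp [0.5956 0.0475 0.3193] [-1.7502e+02  6.0000e-02  3.6900e+00] t 6.18 open 0.035247329960668004 F [-0.9  0.1 -1.9]
wrist station_oblong pred [160. 133.] 5011 [0.6507 0.183 ] yaw 172.0 e 0.0 rms 0.48
tcp [0.5956 0.0477 0.3192] [-1.7501e+02  6.0000e-02  3.7000e+00] t 6.23 open 0.0353517064152653 F [-0.7 -0.  -1.5]
```

View pics/w2_130.png

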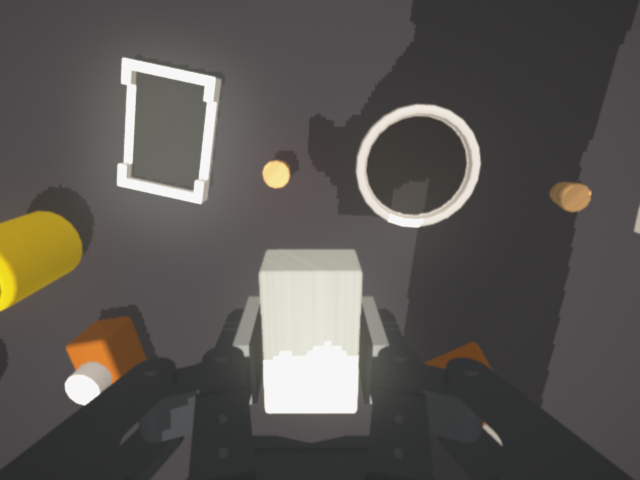

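The station shows at (168,130) and fits at (0.6507, 0.183), yaw -8°. The plate sits square in the jaws. The arm stopped short and tilted, so I'm checking the joints.

```bash
python3 -c "
from workcell import bot
o=bot.get_obs();print(o['q'].round(2),o['qd'].round(2),o['ee_pos'],o['tcp_rot'])"
```

```text
[  3.65  10.65   6.87  86.29   4.99 179.95] [ 0.19 -0.04 -0.05 -0.05  0.08 -0.02] [0.59555868 0.04776078 0.31921766] [-1.75012559e+02  6.09371535e-02  3.70890101e+00]
```

Call:
move_arm:
  jaw: [1,1,1]
  delta_pos:
    - [0,0.01,0]
    - [0,0.01,0]
    - [0,0,0]
  yaw: [0,0,0]

```text
time: 6.53
ee_pos: [0.5966, 0.059, 0.319]
tcp_rot: [-174.6, 0.1, 4.7]
wrist_force: [0.7, 0.5, -1.7]
opening: 0.0352
grasp_force: 41.4
```

```bash
python3 -c "
from workcell import bot
o=bot.get_obs();print(o['q'].round(2),o['qd'].round(2),o['ee_pos'],o['tcp_rot'])"
```

```text
[  4.64  10.93   7.17  86.3    5.41 179.94] [-0.41 -0.08 -0.23  0.19 -0.59 -0.07] [0.59662263 0.05898961 0.31903004] [-1.74589244e+02  6.15591820e-02  4.69575801e+00]
```

Joint 6 is at its limit (yaw = q1 + 180 − q6), so I'll use the half-turn equivalent, yaw ≈ 172°.

Call:
move_arm:
  jaw: [1,1,1,1,1,1,1,1,1,1]
  delta_pos:
    - [0,0,0]
    - [0,0,0]
    - [0.005,0.01,0]
    - [0.005,0.015,0]
    - [0.005,0.015,0]
    - [0.005,0.015,0]
    - [0.005,0.015,0]
    - [0.005,0.015,0]
    - [0.005,0.015,0]
    - [0.005,0.01,0]
  yaw: [0.122,0.122,0.122,0.122,0.122,0.122,0.122,0.122,0.122,0.122]

```text
time: 7.37
ee_pos: [0.6367, 0.1698, 0.3189]
tcp_rot: [-174.6, 0.1, 74.9]
wrist_force: [-0.2, -0.1, -1.4]
opening: 0.0353
grasp_force: 41.4
```

Call:
move_arm:
  jaw: [1,1,1,1,1,1,1,1,1,1]
  delta_pos:
    - [0.01,0.01,0]
    - [0.005,0.005,0]
    - [0,0,0]
    - [0,0,0]
    - [0,0,0]
    - [0,0,0]
    - [0,0,0]
    - [0,0,0]
    - [0,0,0]
    - [0,0,0]
  yaw: [0.122,0.122,0.122,0.122,0.122,0.122,0.122,0.122,0.122,0.122]

```text
time: 8.2
ee_pos: [0.6516, 0.1835, 0.3189]
tcp_rot: [-174.6, 0.0, 144.8]
wrist_force: [0.5, 0.9, -0.7]
opening: 0.0352
grasp_force: 41.4
```

Call:
move_arm:
  jaw: [1,1,1,1,1,1,1]
  delta_pos:
    - [0,0,-0.02]
    - [0,0,-0.02]
    - [0,0,-0.02]
    - [0,0,0]
    - [0,0,0]
    - [0,0,0]
    - [0,0,0]
  yaw: [0.122,0.122,0.122,0.06,0,0,0]

```text
time: 8.78
ee_pos: [0.6517, 0.1833, 0.26]
tcp_rot: [-174.7, 0.1, 168.7]
wrist_force: [0.2, 0.1, -1.0]
opening: 0.0349
grasp_force: 41.4
```

The limit left a 5.4° roll tilt in the commanded pose. Pushing against the opposite joint-6 limit (yaw = q1 + 360) should undo it, so I'll turn there, well above everything.

Call:
move_arm:
  jaw: [1,1,1,1,1,1,1,1,1,1]
  delta_pos:
    - [0,0,0.03]
    - [0,0,0.03]
    - [0,0,0]
    - [0,0,0]
    - [0,0,0]
    - [0,0,0]
    - [0,0,0]
    - [0,0,0]
    - [0,0,0]
    - [0,0,0]
  yaw: [0.122,0.122,0.122,0.122,0.122,0.122,0.122,0.122,0.122,0.122]

```text
time: 9.62
ee_pos: [0.6517, 0.1832, 0.3201]
tcp_rot: [-174.6, 0.1, -121.0]
wrist_force: [0.1, -0.2, -1.0]
opening: 0.035
grasp_force: 41.4
```

Call:
move_arm:
  jaw: [1,1,1,1,1,1,1,1,1,1]
  delta_pos:
    - [0,0,0]
    - [0,0,0]
    - [0,0,0]
    - [0,0,0]
    - [0,0,0]
    - [0,0,0]
    - [0,0,0]
    - [0,0,0]
    - [0,0,0]
    - [0,0,0]
  yaw: [0.122,0.122,0.122,0.122,0.122,0.122,0.122,0.122,0.122,0.122]

```text
time: 10.45
ee_pos: [0.6517, 0.1832, 0.3202]
tcp_rot: [-174.5, 0.0, -51.1]
wrist_force: [-0.2, -0.0, -1.6]
opening: 0.035
grasp_force: 41.4
```

Call:
move_arm:
  jaw: [1,1,1,1,1,1,1,1,1]
  delta_pos:
    - [0,0,0]
    - [0,0,0]
    - [0,0,0]
    - [0,0,0]
    - [0,0,0]
    - [0,0,0]
    - [0,0,0]
    - [0,0,0]
    - [0,0,0]
  yaw: [0.122,0.122,0.122,0.122,0.122,0.122,0.122,0.122,0.122]

```text
time: 11.2
ee_pos: [0.6517, 0.1832, 0.3201]
tcp_rot: [-174.6, -0.0, 11.8]
wrist_force: [0.5, -0.4, -0.5]
opening: 0.035
grasp_force: 41.4
```

Call:
move_arm:
  jaw: [1,1,1,1]
  delta_pos:
    - [0,0,0]
    - [0,0,0]
    - [0,0,0]
    - [0,0,0]
  yaw: [0.122,0.122,0.122,0]

```text
time: 11.53
ee_pos: [0.6146, 0.2761, 0.3207]
tcp_rot: [-178.2, 0.1, 23.7]
wrist_force: [0.8, -0.8, -0.6]
opening: 0.035
grasp_force: 41.4
```

```bash
python3 -c "
from workcell import bot
o=bot.get_obs();print(o['q'].round(2),o['ee_pos'],o['tcp_rot'])"
```

```text
[  23.9    21.63   20.51   88.98    1.79 -179.84] [0.61463844 0.27614827 0.32065859] [-1.78214074e+02  9.81737819e-02  2.37380392e+01]
```

Call:
move_arm:
  jaw: [1,1,1,1]
  delta_pos:
    - [0,0,0]
    - [0,0,0]
    - [0,0,0]
    - [0,0,0]
  yaw: [0.07,0.07,0,0]

```text
time: 11.87
ee_pos: [0.5972, 0.3103, 0.3206]
tcp_rot: [-179.9, 0.1, 27.3]
wrist_force: [0.1, 0.0, -1.1]
opening: 0.0349
grasp_force: 41.4
```

```bash
python3 -c "
from workcell import bot
o=bot.get_obs();print(o['q'].round(2),o['ee_pos'],o['tcp_rot'])"
```

```text
[ 2.7430e+01  2.1530e+01  2.0380e+01  8.8980e+01  1.3000e-01 -1.7987e+02] [0.59724373 0.31027874 0.32056023] [-1.79867433e+02  1.29122883e-01  2.73007330e+01]
```

Call:
move_arm:
  jaw: [1,1,1,1,1,1,1,1,1,1]
  delta_pos:
    - [0,0,0]
    - [0,0,0]
    - [0.01,-0.025,0]
    - [0.01,-0.025,0]
    - [0.01,-0.025,0]
    - [0.01,-0.025,-0.01]
    - [0.01,-0.02,-0.02]
    - [0.0035,-0.007,-0.02]
    - [0,0,0]
    - [0,0,0]
  yaw: [-0.11,-0.11,-0.11,-0.11,-0.1,-0.074,0,0,0,0]

```text
time: 12.7
ee_pos: [0.6512, 0.1811, 0.2692]
tcp_rot: [-179.9, 0.3, -8.1]
wrist_force: [-0.1, 0.6, -1.1]
opening: 0.0353
grasp_force: 41.3
```

```bash
python3 - <<'E'
from w import *
o=bot.get_obs(); print(o["q"].round(1),o["ee_pos"].round(4),o["tcp_rot"].round(2))
im=camera("wrist"); cv2.imwrite("pics/w3.png",im[:,:,::-1])
m=camera_model("wrist"); c,s=np.cos(np.radians(-8)),np.sin(np.radians(-8))
P=np.array(rect(.088,.064,.014))@np.array([[c,s,0],[-s,c,0],[0,0,1]])+[.6507,.183,0]
print(proj(m,P).round())
E
```

```text
[  15.6   21.9   15.5   83.6    0.2 -156.5] [0.6512 0.1826 0.2714] [-1.7983e+02  1.1000e-01 -7.9200e+00]
[[362. 311.]
 [263. 311.]
 [368. 175.]
 [258. 175.]]
```

View pics/w3.png

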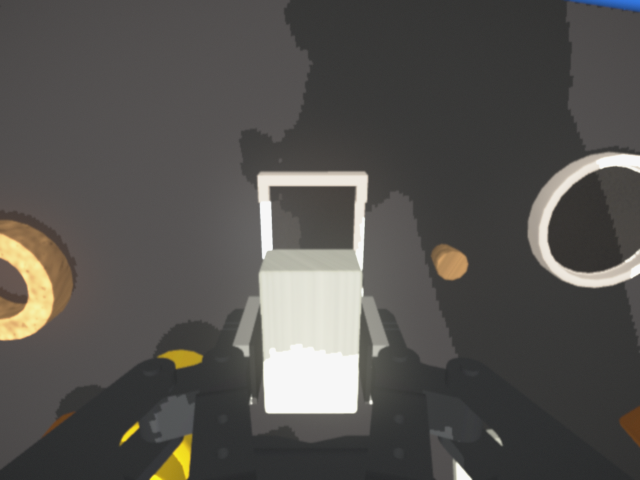

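```bash
python3 - <<'E'
from h import *
m=camera_model("wrist"); o=bot.get_obs()
for p in((262,268),(360,268),(265,412),(357,412)):
    d=onplane(m,p,.1177)-o["ee_pos"]; a=np.radians(-8); print((d[:2]@np.array([[np.cos(a),-np.sin(a)],[np.sin(a),np.cos(a)]])).round(4))
E
```

```text
[0.0284 0.0175]
[ 0.0285 -0.0158]
[-0.0318  0.0185]
[-0.0317 -0.0171]
```

Call:
move_arm:
  jaw: [1,1,1,1,1,1,1]
  delta_pos:
    - [0.001,-0.0005,-0.025]
    - [0,0,-0.025]
    - [0,0,-0.02]
    - [0,0,-0.01]
    - [0,0,-0.005]
    - [0,0,0]
    - [0,0,0]
  yaw: [0,0,0,0,0,0,0]

```text
time: 13.43
ee_pos: [0.6524, 0.1823, 0.1864]
tcp_rot: [-179.8, 0.1, -7.9]
wrist_force: [0.4, 0.1, -0.7]
opening: 0.0351
grasp_force: 41.4
```

Call:
move_arm:
  jaw: [1,1,1,1]
  delta_pos:
    - [0,0,-0.001]
    - [0,0,-0.001]
    - [0,0,0]
    - [0,0,0]
  yaw: [0,0,0,0]

```text
time: 13.77
ee_pos: [0.6524, 0.182, 0.1837]
tcp_rot: [-179.8, 0.1, -7.9]
wrist_force: [0.1, 0.7, 2.0]
opening: 0.035
grasp_force: 41.7
```

Call:
move_arm:
  jaw: [0.4,0.4,0.4,0.4,0.4,0.4,0.4,0.4,0.4]
  delta_pos:
    - [0,0,0]
    - [0,0,0]
    - [0,0,0]
    - [0,0,0]
    - [0,0,0.01]
    - [0,0,0.03]
    - [0,0,0.03]
    - [0,0,0.03]
    - [0,0,0.02]
  yaw: [0,0,0,0,0,0,0,0,0]

```text
time: 14.52
ee_pos: [0.652, 0.1818, 0.307]
tcp_rot: [-179.8, 0.0, -7.9]
wrist_force: [-0.4, 0.3, 0.6]
opening: 0.0515
grasp_force: 0.0
```

Call:
move_arm:
  jaw: [0.4,0.4,0.4,0.4,0.4,0.4,0.4,0.4,0.4,0.4]
  delta_pos:
    - [-0.03,-0.015,0]
    - [-0.03,-0.015,0]
    - [-0.03,-0.015,0]
    - [-0.03,-0.015,0]
    - [-0.03,-0.015,-0.01]
    - [-0.03,-0.015,-0.01]
    - [-0.022,-0.012,-0.01]
    - [0,0,0]
    - [0,0,0]
    - [0,0,0]
  yaw: [0.04,0.04,0.04,0.024,0,0,0,0,0,0]

```text
time: 15.35
ee_pos: [0.4506, 0.08, 0.274]
tcp_rot: [-179.9, 0.1, 0.4]
wrist_force: [0.7, -0.2, 0.4]
opening: 0.0513
grasp_force: 0.0
```

```bash
python3 - <<'E'
from w import *
for t in(90,130):
  im,m,k=wr("face",(.45,.0802,0,.01),"z",t,f"pics/w4_{t}.png")
for z in(.010,.016,.024):
  print(z,cv2.minAreaRect(np.array([onplane(m,p[::-1],z)[:2] for p in np.argwhere(k)],np.float32)*1000))
E
```

```text
wrist face pred [312. 250.] 154386 [0.5523 0.0679] yaw 174.9 e 0.2832 rms 28.05
tcp [0.451  0.0802 0.2736] [-1.7986e+02  1.1000e-01  3.8000e-01] t 15.45 open 0.05128123340456322 F [ 0.4 -0.9 -0.2]
wrist face pred [312. 250.] 32914 [0.4873 0.0832] yaw 1.1 e 0.1557 rms 15.88
tcp [0.451  0.0802 0.2734] [-1.7987e+02  1.4000e-01  3.8000e-01] t 15.5 open 0.051133265398578355 F [ 0.5 -0.1 -0.3]
0.01 ((419.649169921875, 78.26577758789062), (160.83717346191406, 146.56396484375), 73.96163177490234)
0.016 ((422.5107116699219, 78.34596252441406), (156.67678833007812, 142.7727508544922), 73.96160888671875)
0.024 ((426.32623291015625, 78.4528579711914), (151.1295623779297, 137.71775817871094), 73.96160888671875)
```

```bash
python3 - <<'E'
from h import *
im=cv2.imread("pics/w4_130.png")[:,:,::-1]; m=camera_model("wrist")
print(im[250,[150,250,312,370,450]].tolist())
for t in(180,210):
  k=seg(im,(312,250),t); print(k.sum())
  for z in(.010,.016): print(z,cv2.minAreaRect(np.array([onplane(m,p[::-1],z)[:2] for p in np.argwhere(k)],np.float32)*1000))
  x,r=fit("face",[(m,k)],(.45,.08,0,.01),"z"); print(x,np.degrees(x[2]),r)
E
```

```text
[[128, 123, 123], [156, 154, 150], [247, 247, 247], [167, 164, 159], [87, 87, 85]]
7064
0.01 ((448.3055419921875, 78.43702697753906), (67.33358764648438, 54.33397674560547), 0.36836686730384827)
0.016 ((450.42547607421875, 78.51233673095703), (65.58980560302734, 52.92687225341797), 0.3683430254459381)
[0.45129635 0.07949911 0.04980256 0.01455277] 2.8534763168747603 4.154360481816028
5500
0.01 ((450.5206604003906, 79.86441040039062), (61.6748161315918, 37.15019989013672), 0.39655056595802307)
0.016 ((452.5831298828125, 79.90275573730469), (60.07762908935547, 36.1880989074707), 0.39660942554473877)
[0.44984935 0.07970347 0.00979625 0.00884208] 0.5612835002719637 0.6693522389730463
```

View pics/w4_130.png

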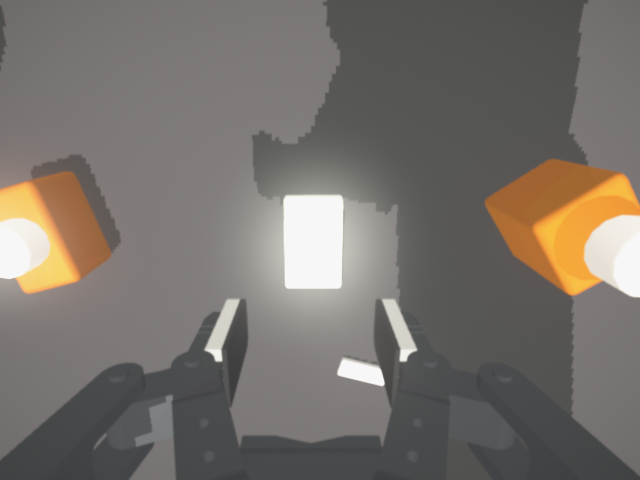

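The plate is at (284–343, 195–289). Its top face fits at z ≈ 9 mm, so it's the 10 mm one, centred at (0.450, 0.080), yaw 0.5°. The spatula at (360,372) is clear of the fingers.

Call:
move_arm:
  jaw: [0.4,0.4,0.4,0.4,0.4,0.4,0.4,0.4]
  delta_pos:
    - [0,0,-0.03]
    - [0,0,-0.03]
    - [0,0,-0.02]
    - [0,0,-0.01]
    - [0,0,-0.005]
    - [0,0,-0.003]
    - [0,0,0]
    - [0,0,0]
  yaw: [0,0,0,0,0,0,0,0]

```text
time: 16.22
ee_pos: [0.4506, 0.08, 0.1759]
tcp_rot: [-179.9, 0.1, 0.4]
wrist_force: [0.3, -0.3, -0.6]
opening: 0.0513
grasp_force: 0.0
```

Call:
move_arm:
  jaw: [1,1,1,1,1]
  delta_pos:
    - [0,0,0]
    - [0,0,0]
    - [0,0,0]
    - [0,0,0]
    - [0,0,0]
  yaw: [0,0,0,0,0]

```text
time: 16.63
ee_pos: [0.4506, 0.0799, 0.1761]
tcp_rot: [-179.9, 0.1, 0.4]
wrist_force: [-2.3, -0.3, 5.7]
opening: 0.0345
grasp_force: 40.3
```

Call:
move_arm:
  jaw: [1,1,1,1,1,1]
  delta_pos:
    - [0,0,0.01]
    - [0,0,0.02]
    - [0,0,0.03]
    - [0,0,0.03]
    - [0,0,0]
    - [0,0,0]
  yaw: [0,0,0,0,0,0]

```text
time: 17.13
ee_pos: [0.4506, 0.0799, 0.2671]
tcp_rot: [-179.8, -0.0, 0.4]
wrist_force: [-0.2, -0.2, -0.6]
opening: 0.0347
grasp_force: 40.1
```

```bash
python3 - <<'E'
from h import *
o=bot.get_obs(); print(o["ee_pos"].round(4),o["tcp_rot"].round(2),o["opening"])
im=camera("wrist"); cv2.imwrite("pics/w5.png",im[:,:,::-1])
E
```

```text
[0.4506 0.0799 0.2671] [-1.7984e+02 -3.0000e-02  3.6000e-01] 0.03473666911499595
```

View pics/w5.png

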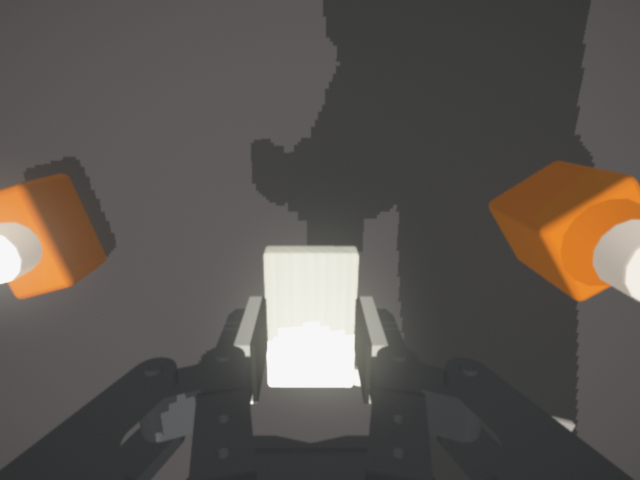

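Call:
move_arm:
  jaw: [1,1,1,1,1,1,1,1,1,1]
  delta_pos:
    - [0.025,0,0.02]
    - [0.025,0,0.02]
    - [0.025,0,0.02]
    - [0.025,0,0]
    - [0.025,0,0]
    - [0.025,0,0]
    - [0,0,0]
    - [0,0,0]
    - [0,0,0]
    - [0,0,0]
  yaw: [-0.02,-0.02,-0.03,-0.03,-0.03,-0.015,0,0,0,0]

```text
time: 18.02
ee_pos: [0.5994, 0.0799, 0.3244]
tcp_rot: [-179.9, 0.3, -7.9]
wrist_force: [-0.0, 0.5, -0.8]
opening: 0.0347
grasp_force: 40.1
```

```bash
python3 - <<'E'
from h import *
m=camera_model("wrist"); o=bot.get_obs(); print(o["ee_pos"].round(4),o["tcp_rot"].round(2))
im=camera("wrist"); cv2.imwrite("pics/w6.png",im[:,:,::-1])
a=np.radians(o["tcp_rot"][2]); Rm=np.array([[np.cos(a),-np.sin(a)],[np.sin(a),np.cos(a)]])
z=o["ee_pos"][2]-.166
for p in((264,254),(358,254),(268,387),(355,387)):
    print(((onplane(m,p,z)-o["ee_pos"])[:2]@Rm).round(4))
p=proj(m,[[.6507,.183,.03]])[0]; print(p, im[int(p[1]),int(p[0])])
x0,y0=int(p[0])-75,int(p[1])-75
c=im[max(y0,0):y0+160,max(x0,0):x0+150]; print(max(x0,0),max(y0,0)); cv2.imwrite("pics/w6c.png",cv2.resize(c,None,fx=4,fy=3.75)[:,:,::-1])
E
```

```text
[0.5994 0.0799 0.3244] [-179.89    0.25   -7.93]
[0.0286 0.0179]
[ 0.0286 -0.0167]
[-0.0304  0.0184]
[-0.0304 -0.0177]
[149.89450834 175.78808988] [242 242 234]
74 100
```

View pics/w6c.png

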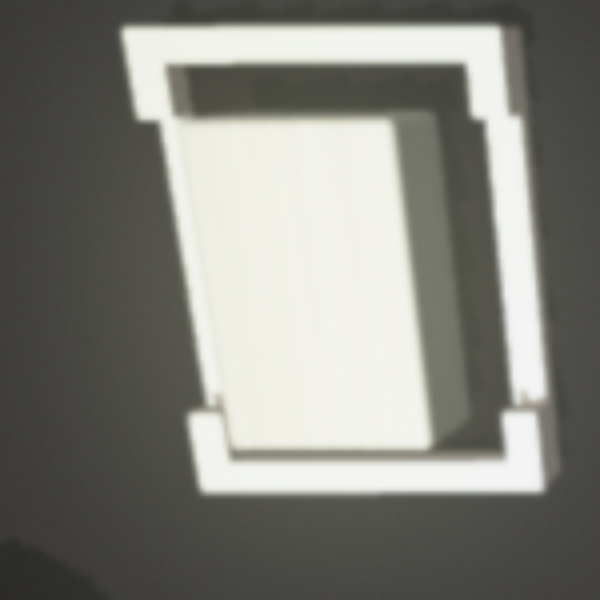

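```bash
python3 - <<'E'
from h import *
m=camera_model("wrist")
def f(L,z):
    P=np.array([onplane(m,(74+a/4,100+b/3.75),z)[:2] for a,b in L]); d=P[0]+P[1]-P[2]-P[3]
    print(P.round(4).tolist(),"c",P.mean(0).round(4),"yaw",np.degrees(np.arctan2(d[1],d[0])).round(2),"len",np.linalg.norm(d)/2)
f([(177,118),(392,118),(432,447),(232,447)],.030)
f([(122,28),(503,28),(545,492),(200,492)],.014)
E
```

```text
[[0.6818, 0.196], [0.677, 0.1612], [0.6182, 0.1691], [0.623, 0.2037]] c [0.65   0.1825] yaw -7.55 len 0.05931838385177211
[[0.6986, 0.2083], [0.6896, 0.1442], [0.6025, 0.1564], [0.6115, 0.2205]] c [0.6506 0.1823] yaw -7.93 len 0.08799429287159477
```

The lower plate sits within 1 mm and 0.4° of the station. Placing the 10 mm plate on it.

Call:
move_arm:
  jaw: [1,1,1,1,1,1,1,1,1]
  delta_pos:
    - [0.013,0.025,0]
    - [0.013,0.025,0]
    - [0.013,0.025,0]
    - [0.0126,0.0272,0]
    - [0,0,-0.03]
    - [0,0,-0.03]
    - [0,0,-0.02]
    - [0,0,0]
    - [0,0,0]
  yaw: [0.003,0,0,0,0,0,0,0,0]

```text
time: 18.82
ee_pos: [0.6509, 0.182, 0.2446]
tcp_rot: [-179.9, 0.3, -7.8]
wrist_force: [-1.0, 0.2, 0.0]
opening: 0.0347
grasp_force: 40.2
```

Call:
move_arm:
  jaw: [1,1,1,1,1,1]
  delta_pos:
    - [0,0,-0.02]
    - [0,0,-0.01]
    - [0,0,-0.005]
    - [0,0,0]
    - [0,0,0]
    - [0,0,0]
  yaw: [0,0,0,0,0,0]

```text
time: 19.32
ee_pos: [0.6519, 0.1821, 0.2111]
tcp_rot: [-179.8, 0.1, -7.8]
wrist_force: [-0.3, -0.4, -0.1]
opening: 0.0346
grasp_force: 40.2
```

Call:
move_arm:
  jaw: [1,1,1,1,1,1]
  delta_pos:
    - [-0.001,0,-0.002]
    - [0,0,-0.0015]
    - [0,0,-0.001]
    - [0,0,0]
    - [0,0,0]
    - [0,0,0]
  yaw: [0,0,0,0,0,0]

```text
time: 19.82
ee_pos: [0.6507, 0.1821, 0.2062]
tcp_rot: [-179.9, 0.1, -7.8]
wrist_force: [-2.6, -0.8, 6.2]
opening: 0.0341
grasp_force: 40.8
```

Call:
move_arm:
  jaw: [0.4,0.4,0.4,0.4,0.4,0.4,0.4,0.4,0.4,0.4]
  delta_pos:
    - [0,0,0]
    - [0,0,0]
    - [0,0,0]
    - [0,0,0]
    - [0,0,0.005]
    - [0,0,0.02]
    - [0,0,0.03]
    - [0,0,0.03]
    - [0,0,0.02]
    - [0,0,0.01]
  yaw: [0,0,0,0,0,0,0,0,0,0]

```text
time: 20.65
ee_pos: [0.6509, 0.1821, 0.3243]
tcp_rot: [-179.8, -0.0, -7.8]
wrist_force: [0.3, 0.6, 0.1]
opening: 0.0514
grasp_force: 0.0
```

Call:
move_arm:
  jaw: [0.2,0.2,0.2,0.2,0.2,0.2,0.2,0.2,0.2,0.2]
  delta_pos:
    - [-0.03,0.01,0]
    - [-0.03,0.01,0]
    - [-0.03,0.01,0]
    - [-0.03,0.01,0]
    - [-0.03,0.01,0]
    - [-0.03,0.006,0]
    - [-0.01,0,0]
    - [0,0,0]
    - [0,0,0]
    - [0,0,0]
  yaw: [0.06,0.06,0.06,0.06,0.06,0.06,0.015,0,0,0]

```text
time: 21.48
ee_pos: [0.4616, 0.2379, 0.3201]
tcp_rot: [-179.9, 0.2, 13.6]
wrist_force: [0.9, -0.6, -1.0]
opening: 0.068
grasp_force: 0.0
```

```bash
python3 - <<'E'
from h import *
o=bot.get_obs(); m=camera_model("wrist"); print(o["ee_pos"].round(4),o["tcp_rot"].round(2))
im=camera("wrist"); cv2.imwrite("pics/w7.png",im[:,:,::-1])
m2=camera_model("top"); T=camera("top"); cv2.imwrite("pics/t7.png",T[:,:,::-1])
p=proj(m,[[.4613,.2382,.03]])[0]; print(p)
hsv=cv2.cvtColor(im,cv2.COLOR_RGB2HSV)
E
```

```text
[0.4616 0.2379 0.3201] [-1.7989e+02  1.7000e-01  1.3630e+01]
[311.41372993 230.57692706]
```

View pics/w7.png

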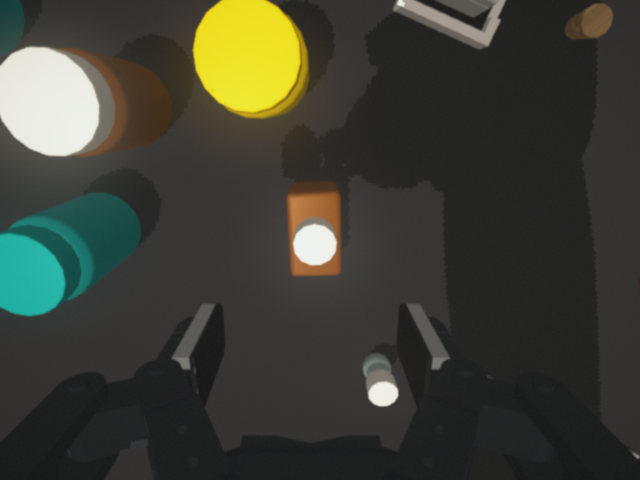

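```bash
python3 - <<'E'
from h import *
m=camera_model("wrist"); im=cv2.imread("pics/w7.png")[:,:,::-1].copy(); o=bot.get_obs()
print("cap",onplane(m,(315,243),.06)[:2].round(4), "top face corners")
for p in((288,196),(340,196),(341,275),(291,276)): print(onplane(m,p,.04)[:2].round(4))
k=seg(im,(300,215),110); print(k.sum(),np.argwhere(k).min(0),np.argwhere(k).max(0))
for fr in("","z"):
  x,r=fit("flask",[(m,k)],(.46,.238,0,0),fr);print(x.round(4),np.degrees(x[2])%180,r)
print("vial",onplane(m,(381,393),.03).round(3),"jarcap",onplane(m,(52,100),.094).round(4),"yel",onplane(m,(248,55),.094).round(4),"tq2",onplane(m,(22,273),.094).round(4))
T=cv2.imread("pics/t7.png")[:,:,::-1];mt=camera_model("top")
g=T[...,0].astype(int)*0
# caps in top view
for n,(x,y) in dict(jar=(140,236),yel=(187,217),tq1=(92,217),tq2=(134,283)).items():
    print(n,onplane(mt,(x,y),.094)[:2].round(4))
E
```

```text
cap [0.463  0.2362] top face corners
[0.4835 0.259 ]
[0.4914 0.2263]
[0.4379 0.2113]
[0.429  0.2448]
4216 [192 287] [275 340]
[0.455  0.2354 0.2377 0.    ] 13.619572006144109 6.854661835452853
[ 0.4458  0.2322  0.2856 -0.0403] 16.364900720231866 1.292671012733595
vial [0.342 0.152 0.03 ] jarcap [0.5142 0.3765 0.094 ] yel [0.5548 0.2905 0.094 ] tq2 [0.4203 0.3894 0.094 ]
jar [0.5114 0.3771]
yel [0.5525 0.2858]
tq1 [0.5463 0.4743]
tq2 [0.4177 0.3837]
```

The flask is at (287–341, 182–276) with its cap at (315,243). It stands square to the tool, and the vial at (380,385) is well clear. Grasping it.

Call:
move_arm:
  jaw: [0.3,0.3,0.3,0.3,0.3,0.3,0.3,0.3,0.3]
  delta_pos:
    - [0.0005,-0.001,-0.03]
    - [0,0,-0.03]
    - [0,0,-0.03]
    - [0,0,-0.03]
    - [0,0,-0.012]
    - [0,0,-0.005]
    - [0,0,0]
    - [0,0,0]
    - [0,0,0]
  yaw: [0.007,0,0,0,0,0,0,0,0]
  force: 30

```text
time: 22.33
ee_pos: [0.462, 0.2373, 0.1852]
tcp_rot: [-179.8, 0.0, 14.1]
wrist_force: [-0.1, 0.5, 0.5]
opening: 0.0601
grasp_force: 0.0
```

Call:
move_arm:
  jaw: [0.6,0.65,1,1,1,1,1,1]
  delta_pos:
    - [0,0,0]
    - [0,0,0]
    - [0,0,0]
    - [0,0,0]
    - [0,0,0]
    - [0,0,0]
    - [0,0,0.005]
    - [0,0,0]
  yaw: [0,0,0,0,0,0,0,0]

```text
time: 23.0
ee_pos: [0.4613, 0.2372, 0.1892]
tcp_rot: [-179.9, 0.1, 14.1]
wrist_force: [0.4, -0.2, 0.0]
opening: 0.0358
grasp_force: 30.2
```

Call:
move_arm:
  jaw: [1,1,1,1,1,1,1,1,1,1]
  delta_pos:
    - [0,0,0.02]
    - [0,0,0.03]
    - [0,0,0.03]
    - [0,0,0.03]
    - [0.02,-0.02,0.03]
    - [0.025,-0.025,0]
    - [0.025,-0.028,0]
    - [0.025,-0.028,0]
    - [0.025,-0.028,0]
    - [0.019,-0.022,0]
  yaw: [-0.06,-0.06,-0.06,-0.06,-0.06,-0.06,-0.022,0,0,0]

```text
time: 23.83
ee_pos: [0.6015, 0.0839, 0.328]
tcp_rot: [-179.9, 0.2, -7.8]
wrist_force: [-0.3, 0.3, -1.0]
opening: 0.0356
grasp_force: 30.5
```

Call:
move_arm:
  jaw: [1,1,1]
  delta_pos:
    - [0,0,0]
    - [0,0,0]
    - [0,0,0]
  yaw: [0,0,0]

```text
time: 24.08
ee_pos: [0.6, 0.0861, 0.3279]
tcp_rot: [-179.9, 0.3, -7.8]
wrist_force: [0.2, 0.1, -0.8]
opening: 0.035
grasp_force: 30.5
```

```bash
python3 - <<'E'
from h import *
m=camera_model("wrist"); o=bot.get_obs(); print(o["ee_pos"].round(4),o["tcp_rot"].round(2))
im=camera("wrist"); cv2.imwrite("pics/w8.png",im[:,:,::-1])
p=proj(m,[[.6507,.183,.04]])[0]; print(p)
x0,y0=max(int(p[0])-75,0),max(int(p[1])-75,0); print(x0,y0)
A=cv2.resize(im[y0:y0+150,x0:x0+150],(600,600)); B=im[200:480,220:400]
B=cv2.resize(B,(200,311)); A=np.hstack([A,np.zeros((600,200,3),np.uint8)]); A[:311,600:]=B
cv2.imwrite("pics/w8c.png",A[:,:,::-1])
E
```

```text
[0.6    0.0861 0.3279] [-179.88    0.25   -7.8 ]
[155.72400876 176.6999978 ]
80 101
```

View pics/w8c.png

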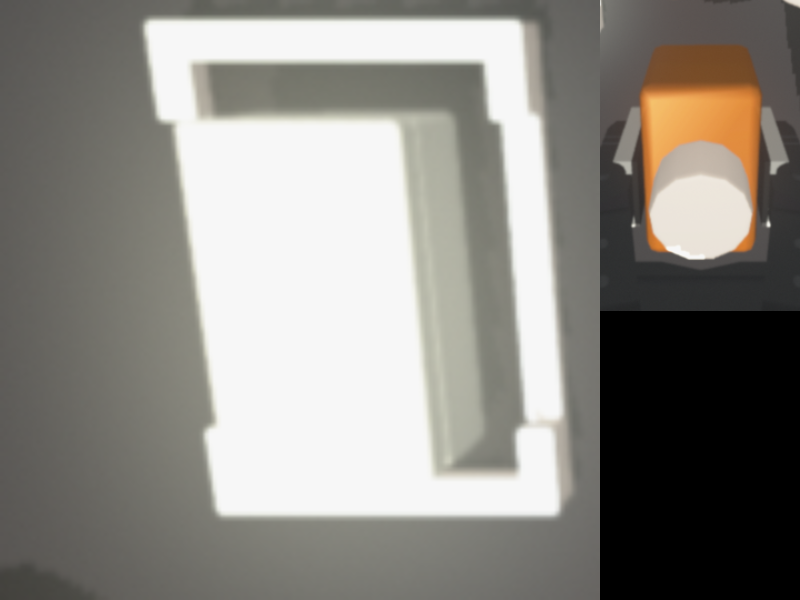

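```bash
python3 - <<'E'
from h import *
m=camera_model("wrist");o=bot.get_obs()
P=np.array([onplane(m,(80+a/4,101+b/4),.040)[:2] for a,b in [(178,120),(401,120),(435,472)]])
print(P.round(4),"centre",((P[0]+P[2])/2).round(4),[np.linalg.norm(P[1]-P[i]).round(4) for i in(0,2)],"yaw",np.degrees(np.arctan2(*(P[1]-P[2])[::-1])))
d=(onplane(m,(310.9,394.4),.2039)-o["ee_pos"])[:2]; print("cap-tcp world",d.round(4))
a=np.radians(-7.8)
for q in((643,88),(758,88)):
    d=(onplane(m,((q[0]-600)*.9+220,q[1]*.9+200),.1839)-o["ee_pos"])[:2]; print((d@np.array([[np.cos(a),-np.sin(a)],[np.sin(a),np.cos(a)]])).round(4))
E
```

```text
[[0.6815 0.1958]
 [0.6767 0.1606]
 [0.6193 0.1688]] centre [0.6504 0.1823] [np.float64(0.0355), np.float64(0.058)] yaw -8.049323011783875
cap-tcp world [0.0012 0.0005]
[0.0283 0.0171]
[ 0.0284 -0.0155]
```

The stack is square and centred at (0.650, 0.182), yaw -8°, and the flask is centred in the jaws. Placing it.

Call:
move_arm:
  jaw: [1,1,1,1,1,1,1,1,1,1]
  delta_pos:
    - [0.0125,0.024,0]
    - [0.0125,0.024,0]
    - [0.0125,0.024,0]
    - [0.0123,0.0239,0]
    - [0,0,-0.03]
    - [0,0,-0.03]
    - [0,0,-0.02]
    - [0,0,-0.012]
    - [0,0,0]
    - [0,0,0]
  yaw: [0,-0.002,0,0,0,0,0,0,0,0]

```text
time: 24.97
ee_pos: [0.6496, 0.1825, 0.2369]
tcp_rot: [-179.9, 0.2, -7.8]
wrist_force: [0.0, -0.1, -0.5]
opening: 0.0352
grasp_force: 30.7
```

Call:
move_arm:
  jaw: [1,1,1,1,1]
  delta_pos:
    - [0,0,-0.005]
    - [0,0,-0.003]
    - [0,0,0]
    - [0,0,0]
    - [0,0,0]
  yaw: [0,0,0,0,0]

```text
time: 25.38
ee_pos: [0.6501, 0.1819, 0.2288]
tcp_rot: [-179.9, 0.2, -7.9]
wrist_force: [0.2, 0.2, -1.4]
opening: 0.0354
grasp_force: 30.7
```

Call:
move_arm:
  jaw: [1,1,1,1,1,1,1]
  delta_pos:
    - [0,0,-0.002]
    - [0,0,-0.001]
    - [0,0,-0.001]
    - [0,0,-0.001]
    - [0,0,0]
    - [0,0,0]
    - [0,0,0]
  yaw: [0,0,0,0,0,0,0]

```text
time: 25.97
ee_pos: [0.6499, 0.1819, 0.2246]
tcp_rot: [-179.9, 0.1, -7.9]
wrist_force: [-3.9, -1.0, 7.5]
opening: 0.0356
grasp_force: 31.8
```

Call:
move_arm:
  jaw: [0.5,0.45,0.4,0.4,0.4,0.4,0.4,0.4,0.4,0.4]
  delta_pos:
    - [0,0,0]
    - [0,0,0]
    - [0,0,0]
    - [0,0,0]
    - [0,0,0.01]
    - [0,0,0.025]
    - [0,0,0.03]
    - [0,0,0.03]
    - [0,0,0.03]
    - [0,0,0.01]
  yaw: [0,0,0,0,0,0,0,0,0,0]

```text
time: 26.8
ee_pos: [0.6499, 0.1819, 0.3643]
tcp_rot: [-179.7, -0.1, -7.9]
wrist_force: [0.5, 0.7, 0.6]
opening: 0.0512
grasp_force: 0.0
```

Call:
move_arm:
  jaw: [0,0,0,0,0,0,0,0,0,0]
  delta_pos:
    - [-0.017,0.024,0]
    - [-0.017,0.024,0]
    - [-0.017,0.024,0]
    - [-0.017,0.024,0]
    - [-0.017,0.024,0]
    - [-0.017,0.024,0]
    - [-0.017,0.026,0]
    - [-0.017,0.026,0]
    - [0,0,0]
    - [0,0,0]
  yaw: [-0.105,-0.105,-0.105,-0.105,-0.105,-0.105,-0.105,-0.105,0,0]

```text
time: 27.63
ee_pos: [0.513, 0.3792, 0.3583]
tcp_rot: [-179.9, 0.2, -55.8]
wrist_force: [-0.7, -0.2, -0.1]
opening: 0.0857
grasp_force: 0.0
```

```bash
python3 - <<'E'
from h import *
o=bot.get_obs(); m=camera_model("wrist"); print(o["ee_pos"].round(4),o["tcp_rot"].round(2),o["q"].round(1))
im=camera("wrist"); cv2.imwrite("pics/w9.png",im[:,:,::-1])
for n,p in dict(jar=(.513,.378),yel=(.5535,.287),tq1=(.546,.474),tq2=(.419,.386)).items(): print(n,proj(m,[[*p,.094]])[0].round())
E
```

```text
[0.513  0.3792 0.3583] [-179.88    0.19  -55.82] [ 36.4  16.6  18.3  91.6   0.2 -87.7]
jar [313. 240.]
yel [345.  71.]
tq1 [193. 325.]
tq2 [421. 323.]
```

View pics/w9.png

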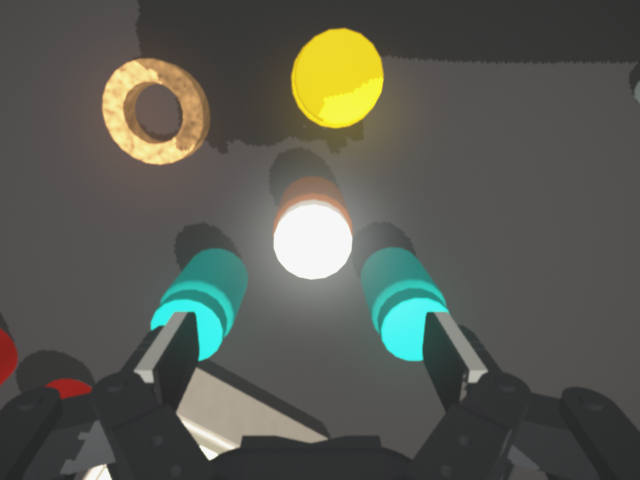

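The amber body with a white cap at (313,240) is the jar. The others, turquoise at (190,328) and (412,330) and yellow at (338,78), are the look-alikes. The finger line falls in the gaps, so I'm descending.

Call:
move_arm:
  jaw: [0.1,0.1,0.1,0.1,0.1,0.1,0.1,0.1,0.1]
  delta_pos:
    - [0,-0.001,-0.03]
    - [0,0,-0.03]
    - [0,0,-0.03]
    - [0,0,-0.03]
    - [0,0,-0.02]
    - [0,0,-0.012]
    - [0,0,0]
    - [0,0,0]
    - [0,0,0]
  yaw: [0,0,0,0,0,0,0,0,0]
  force: 40

```text
time: 28.43
ee_pos: [0.5147, 0.3769, 0.2082]
tcp_rot: [-179.7, 0.2, -56.0]
wrist_force: [-0.8, 0.1, 0.1]
opening: 0.077
grasp_force: 0.0
```

Call:
move_arm:
  jaw: [0.3,0.5,1,1,1,1,1,1]
  delta_pos:
    - [0,0,0]
    - [0,0,0]
    - [0,0,0]
    - [0,0,0]
    - [0,0,0]
    - [0,0,0]
    - [0,0,0]
    - [0,0,0.005]
  yaw: [0,0,0,0,0,0,0,0]

```text
time: 29.1
ee_pos: [0.514, 0.377, 0.2115]
tcp_rot: [-179.9, 0.2, -56.0]
wrist_force: [-0.5, 0.3, -1.8]
opening: 0.0549
grasp_force: 42.7
```

Call:
move_arm:
  jaw: [1,1,1,1,1,1,1,1,1,1]
  delta_pos:
    - [0,0,0.03]
    - [0,0,0.04]
    - [0,0,0.04]
    - [0.005,-0.015,0.03]
    - [0.013,-0.036,0.01]
    - [0.013,-0.036,0]
    - [0.013,-0.036,0]
    - [0.013,-0.036,0]
    - [0.013,-0.036,0]
    - [0.013,-0.036,0]
  yaw: [0,0,0,0,0,0,0,0,0,0]

```text
time: 29.93
ee_pos: [0.5971, 0.1442, 0.3618]
tcp_rot: [-179.9, 0.2, -56.0]
wrist_force: [1.7, 0.5, -1.8]
opening: 0.0545
grasp_force: 43.3
```

Call:
move_arm:
  jaw: [1,1,1,1,1]
  delta_pos:
    - [0.008,-0.036,0]
    - [0,-0.01,0]
    - [0,0,0]
    - [0,0,0]
    - [0,0,0]
  yaw: [0,0,0,0,0]

```text
time: 30.35
ee_pos: [0.6048, 0.1008, 0.3614]
tcp_rot: [-179.9, 0.2, -56.0]
wrist_force: [0.3, -0.0, -1.0]
opening: 0.0547
grasp_force: 43.3
```

```bash
python3 - <<'E'
from h import *
o=bot.get_obs(); m=camera_model("wrist"); print(o["ee_pos"].round(4),o["tcp_rot"].round(2))
im=camera("wrist"); cv2.imwrite("pics/w10.png",im[:,:,::-1])
p=proj(m,[[.6411,.0039,.014]])[0]; print(p)
for t in(110,140,170,200):
  k=seg(im,p+[25,25],t); print(t,k.sum(),np.argwhere(k).min(0),np.argwhere(k).max(0))
  if k.sum()<20000:
    x,r=fit("station_round",[(m,k)],(.641,.004,0,0),""); print(x[:2].round(4),r)
E
```

```text
[0.6048 0.1008 0.3614] [-179.87    0.21  -55.98]
[343.78388923  79.19204307]
110 3932 [ 18 289] [137 400]
[0.6402 0.004 ] 0.2587143884742679
140 3637 [ 18 290] [137 400]
[0.6402 0.0041] 0.5006764808910528
170 3192 [ 18 290] [136 400]
[0.6401 0.004 ] 0.8373407922094881
200 2517 [ 19 291] [136 399]
[0.6401 0.0041] 1.3173568041664894
```

View pics/w10.png

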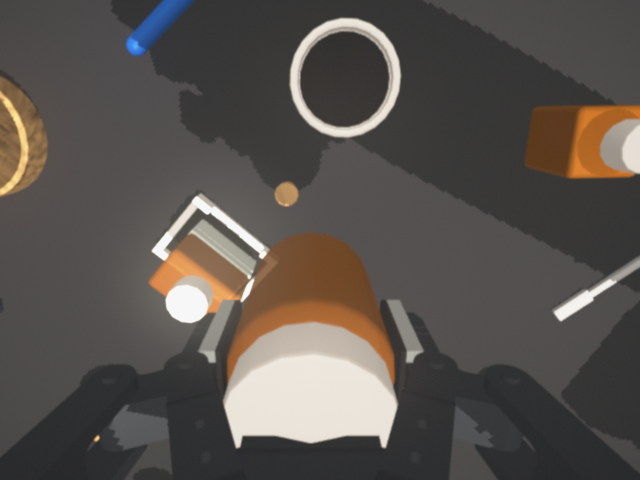

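```bash
python3 - <<'E'
from h import *
o=bot.get_obs(); m=camera_model("wrist"); a=np.radians(-56); u=np.array([np.cos(a),np.sin(a)])
for p,z in(((311,353),.2486),((312,233),.1546),((312,322),.2486-.014),((225,405),.2486),((397,405),.2486)):
    d=(onplane(m,p,z)-o["ee_pos"])[:2]; print(p,"x",(d@u).round(4),"y",(d@[-u[1],u[0]]).round(4))
E
```

```text
(311, 353) x 0.0228 y 0.0002
(312, 233) x 0.0237 y -0.0001
(312, 322) x 0.0231 y -0.0
(225, 405) x 0.0072 y 0.0222
(397, 405) x 0.0073 y -0.0217
```

The round station is at (345,78) → (0.6402, 0.004), and the jar sits about 3 mm behind the TCP along tool x. Compensating for that and setting it down.

Call:
move_arm:
  jaw: [1,1,1,1,1,1,1,1,1,1]
  delta_pos:
    - [0.012,-0.033,0]
    - [0.012,-0.033,0]
    - [0.013,-0.033,0]
    - [0,0,-0.04]
    - [0,0,-0.035]
    - [0,0,-0.03]
    - [0,0,-0.02]
    - [0,0,-0.01]
    - [0,0,0]
    - [0,0,0]
  yaw: [0,0,0,0,0,0,0,0,0,0]

```text
time: 31.23
ee_pos: [0.6421, 0.0019, 0.227]
tcp_rot: [-179.9, 0.2, -55.9]
wrist_force: [-0.8, 0.1, -0.7]
opening: 0.055
grasp_force: 43.2
```

Call:
move_arm:
  jaw: [1,1,1,1,1,1]
  delta_pos:
    - [0,0,-0.005]
    - [0,0,-0.005]
    - [0,0,0]
    - [0,0,0]
    - [0,0,0]
    - [0,0,0]
  yaw: [0,0,0,0,0,0]

```text
time: 31.73
ee_pos: [0.6421, 0.0009, 0.2167]
tcp_rot: [-179.8, 0.2, -56.0]
wrist_force: [0.3, -0.3, -1.4]
opening: 0.0546
grasp_force: 43.2
```

Call:
move_arm:
  jaw: [1,1,1,1,1,1]
  delta_pos:
    - [0,0.0005,-0.002]
    - [0,0,-0.001]
    - [0,0,-0.001]
    - [0,0,0]
    - [0,0,0]
    - [0,0,0]
  yaw: [0,0,0,0,0,0]

```text
time: 32.23
ee_pos: [0.642, 0.0014, 0.2141]
tcp_rot: [-179.8, 0.1, -56.0]
wrist_force: [-4.8, 0.5, 10.8]
opening: 0.0546
grasp_force: 44.5
```

Call:
move_arm:
  jaw: [0.33,0.3,0.25,0.2,0.2,0.2,0.2,0.2,0.2,0.2]
  delta_pos:
    - [0,0,0]
    - [0,0,0]
    - [0,0,0]
    - [0,0,0]
    - [0,0,0.01]
    - [0,0,0.02]
    - [0,0,0.03]
    - [0,0,0.03]
    - [0,0,0.03]
    - [0,0,0.03]
  yaw: [0,0,0,0,0,0,0,0,0,0]

```text
time: 33.07
ee_pos: [0.6416, 0.0015, 0.3645]
tcp_rot: [-179.9, 0.2, -56.0]
wrist_force: [0.7, 0.7, 0.3]
opening: 0.0685
grasp_force: 0.0
```

Call:
move_arm:
  jaw: [0.1,0.1,0.1,0.1,0.1,0.1,0.1,0.1,0.1]
  delta_pos:
    - [-0.028,-0.01,0]
    - [-0.028,-0.01,0]
    - [-0.028,-0.01,0]
    - [-0.028,-0.01,0]
    - [-0.028,-0.01,0]
    - [-0.03,-0.01,0]
    - [0,0,0]
    - [0,0,0]
    - [0,0,0]
  yaw: [0.004,0.004,0.004,0.004,0.004,0.003,0,0,0]

```text
time: 33.82
ee_pos: [0.4721, -0.0586, 0.3631]
tcp_rot: [-179.8, 0.1, -54.7]
wrist_force: [1.9, 0.3, -0.0]
opening: 0.0771
grasp_force: 0.0
```

```bash
python3 - <<'E'
from h import *
o=bot.get_obs(); m=camera_model("wrist"); print(o["ee_pos"].round(4),o["tcp_rot"].round(2))
im=camera("wrist"); cv2.imwrite("pics/w11.png",im[:,:,::-1])
print(proj(m,[[.4718,-.0589,.094],[.4718,-.0589,0]]).round())
E
```

```text
[ 0.4721 -0.0586  0.3631] [-1.7981e+02  1.3000e-01 -5.4720e+01]
[[313. 239.]
 [313. 205.]]
```

View pics/w11.png

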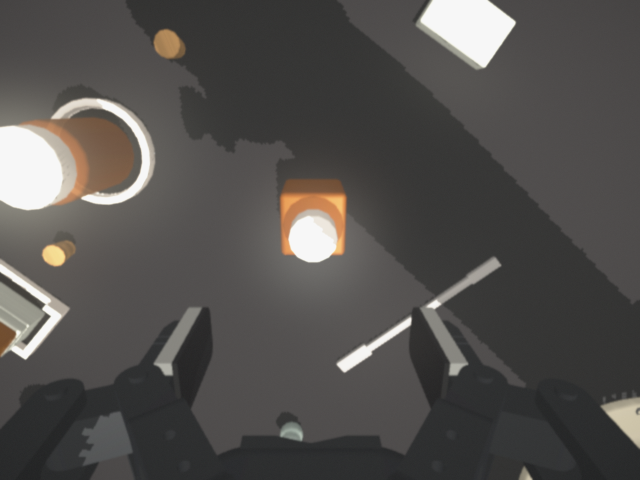

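The bottle's cap is at (313,236) and its sides are parallel to the tool; the jar shows standing inside its ring at the left. Grasping the bottle.

Call:
move_arm:
  jaw: [0.15,0.15,0.15,0.15,0.15,0.15,0.15,0.15,0.15,0.15]
  delta_pos:
    - [0.001,-0.0015,-0.03]
    - [0,0,-0.03]
    - [0,0,-0.03]
    - [0,0,-0.03]
    - [0,0,-0.02]
    - [0,0,-0.013]
    - [0,0,-0.009]
    - [0,0,0]
    - [0,0,0]
    - [0,0,0]
  yaw: [0,0,0,0,0,0,0,0,0,0]

```text
time: 34.7
ee_pos: [0.4736, -0.06, 0.2013]
tcp_rot: [-179.8, 0.1, -54.7]
wrist_force: [0.2, -0.2, 0.2]
opening: 0.0729
grasp_force: 0.0
```

Call:
move_arm:
  jaw: [0.35,0.5,1,1,1,1,1,1]
  delta_pos:
    - [0,0,0]
    - [0,0,0]
    - [0,0,0]
    - [0,0,0]
    - [0,0,0]
    - [0,0,0]
    - [0,0,0.005]
    - [0,0,0]
  yaw: [0,0,0,0,0,0,0,0]

```text
time: 35.37
ee_pos: [0.4731, -0.0601, 0.206]
tcp_rot: [-179.8, 0.2, -54.7]
wrist_force: [0.5, 0.5, -3.1]
opening: 0.0477
grasp_force: 41.7
```

Call:
move_arm:
  jaw: [1,1,1,1,1,1,1,1,1,1]
  delta_pos:
    - [0,0,0.03]
    - [0,0,0.04]
    - [0,0,0.04]
    - [0.015,0,0.035]
    - [0.03,-0.006,0.01]
    - [0.03,-0.006,0]
    - [0.03,-0.006,0]
    - [0.03,-0.006,0]
    - [0.03,-0.006,0]
    - [0.007,0,0]
  yaw: [0,0,-0.065,-0.065,-0.065,-0.065,-0.065,-0.065,-0.065,-0.063]

```text
time: 36.2
ee_pos: [0.6482, -0.0909, 0.3576]
tcp_rot: [-180.0, 0.2, -84.6]
wrist_force: [1.1, -0.8, -1.9]
opening: 0.0472
grasp_force: 43.0
```

Call:
move_arm:
  jaw: [1,1,1]
  delta_pos:
    - [0,0,0]
    - [0,0,0]
    - [0,0,0]
  yaw: [0,0,0]

```text
time: 36.45
ee_pos: [0.6444, -0.09, 0.3603]
tcp_rot: [-179.9, 0.2, -84.3]
wrist_force: [0.3, 0.1, -2.5]
opening: 0.0476
grasp_force: 43.0
```

```bash
python3 - <<'E'
from h import *
o=bot.get_obs(); m=camera_model("wrist"); print(o["ee_pos"].round(4),o["tcp_rot"].round(2))
im=camera("wrist"); cv2.imwrite("pics/w12.png",im[:,:,::-1])
p=proj(m,[[.6487,-.1916,.014]])[0]; print(p)
for t in(110,140,170):
  k=seg(im,p+[0,45],t); print(t,k.sum(),np.argwhere(k).min(0),np.argwhere(k).max(0))
  if k.sum()<20000:
    x,r=fit("station_square",[(m,k)],(.6487,-.1916,0,0),""); print(x[:2].round(4),np.degrees(x[2])%90,r)
E
```

```text
[ 0.6444 -0.09    0.3603] [-179.91    0.2   -84.27]
[318.87433256  77.70260512]
110 3712 [ 20 267] [130 374]
[ 0.6477 -0.192 ] 6.025072258132312 0.5495167077193043
140 3251 [ 20 267] [130 373]
[ 0.6479 -0.192 ] 6.054834623720694 0.9573746874581195
170 150 [201 320] [212 339]
[ 0.6268 -0.0466] 52.02717395173981 59.367838005654114
```

View pics/w12.png

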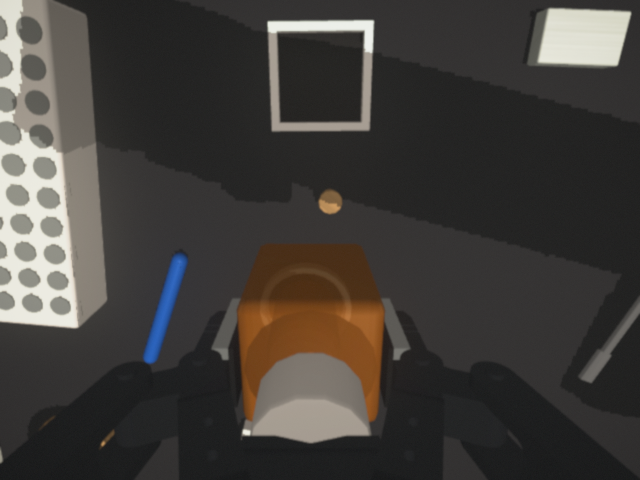

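```bash
python3 - <<'E'
from h import *
o=bot.get_obs(); m=camera_model("wrist"); a=np.radians(-84.3); u=np.array([np.cos(a),np.sin(a)])
for p,z in(((311,310),.2193),((312,244),.1593),((262,244),.1593),((362,244),.1593),((238,312),.2193),((384,312),.2193),((311,354),.2533)):
    d=(onplane(m,p,z)-o["ee_pos"])[:2]; print(p,"x",(d@u).round(4),"y",(d@[-u[1],u[0]]).round(4))
E
```

```text
(311, 310) x 0.0189 y -0.0
(312, 244) x 0.0202 y -0.0004
(262, 244) x 0.0202 y 0.0227
(362, 244) x 0.0202 y -0.0234
(238, 312) x 0.0182 y 0.0231
(384, 312) x 0.0182 y -0.0231
(311, 354) x 0.0263 y -0.0001
```

The square station is at (320,75) → (0.6478, −0.192), yaw 6.0°. The bottle is square in the jaws. Placing it.

Call:
move_arm:
  jaw: [1,1,1,1,1,1,1,1,1,1]
  delta_pos:
    - [0.0036,-0.035,0]
    - [0,-0.035,0]
    - [0,-0.0345,0]
    - [0,0,-0.04]
    - [0,0,-0.04]
    - [0,0,-0.03]
    - [0,0,-0.02]
    - [0,0,-0.01]
    - [0,0,-0.005]
    - [0,0,0]
  yaw: [0.004,0,0,0,0,0,0,0,0,0]

```text
time: 37.33
ee_pos: [0.6483, -0.1944, 0.2156]
tcp_rot: [-179.9, 0.2, -84.1]
wrist_force: [0.7, 0.4, -1.8]
opening: 0.0474
grasp_force: 42.9
```

Call:
move_arm:
  jaw: [1,1,1,1,1,1]
  delta_pos:
    - [0,0,-0.003]
    - [0,0,-0.001]
    - [0,0,-0.001]
    - [0,0,0]
    - [0,0,0]
    - [0,0,0]
  yaw: [0,0,0,0,0,0]

```text
time: 37.83
ee_pos: [0.6487, -0.1946, 0.2106]
tcp_rot: [-179.9, 0.2, -84.1]
wrist_force: [0.0, -0.2, -2.4]
opening: 0.0477
grasp_force: 42.9
```

Call:
move_arm:
  jaw: [1,1,1,1,1,1]
  delta_pos:
    - [-0.0005,0,-0.0015]
    - [0,0,-0.001]
    - [0,0,-0.0005]
    - [0,0,0]
    - [0,0,0]
    - [0,0,0]
  yaw: [0,0,0,0,0,0]

```text
time: 38.33
ee_pos: [0.6481, -0.1945, 0.2075]
tcp_rot: [-179.9, 0.2, -84.1]
wrist_force: [-1.5, 0.3, 0.4]
opening: 0.0478
grasp_force: 43.3
```

Call:
move_arm:
  jaw: [1,0.42,0.38,0.33,0.28,0.25,0.2,0.2,0.2,0.2]
  delta_pos:
    - [0,0,-0.0005]
    - [0,0,0]
    - [0,0,0]
    - [0,0,0]
    - [0,0,0]
    - [0,0,0]
    - [0,0,0.01]
    - [0,0,0.03]
    - [0,0,0.04]
    - [0,0,0.04]
  yaw: [0,0,0,0,0,0,0,0,0,0]

```text
time: 39.17
ee_pos: [0.6476, -0.1944, 0.3281]
tcp_rot: [-180.0, 0.2, -84.1]
wrist_force: [1.1, -0.5, 0.6]
opening: 0.0684
grasp_force: 0.0
```

Call:
move_arm:
  jaw: [0,0,0,0,0,0,0,0,0,0]
  delta_pos:
    - [-0.025,-0.02,0.02]
    - [-0.03,-0.02,0.02]
    - [-0.03,-0.02,0.02]
    - [-0.03,-0.02,0.02]
    - [-0.03,-0.02,0]
    - [-0.03,-0.02,0]
    - [-0.03,-0.02,0]
    - [-0.03,0,0]
    - [0,0,0]
    - [0,0,0]
  yaw: [0,0,0,0,0,0,0,0,0,0]

```text
time: 40.0
ee_pos: [0.4117, -0.3348, 0.4082]
tcp_rot: [-179.8, 0.1, -84.3]
wrist_force: [0.1, -0.6, 0.4]
opening: 0.0854
grasp_force: 0.0
```

```bash
python3 - <<'E'
from h import *
T,S=camera("top"),camera("scene"); print(bot.get_obs()["time"])
mt,ms=camera_model("top"),camera_model("scene")
a=cv2.resize(T[130:250,200:460],(780,360)); b=cv2.resize(S[190:430,220:460],(240,240))
c=np.zeros((600,780,3),np.uint8); c[:360]=a; c[360:,:240]=b
x,y=proj(mt,[[.65,.182,.05]])[0].astype(int); c[360:,250:490]=cv2.resize(T[y-30:y+30,x-30:x+30],(240,240))
x,y=proj(mt,[[.648,-.192,.05]])[0].astype(int); c[360:,500:740]=cv2.resize(T[y-30:y+30,x-30:x+30],(240,240))
cv2.imwrite("pics/f1.png",c[:,:,::-1])
E
```

```text
40.1
```

View pics/f1.png

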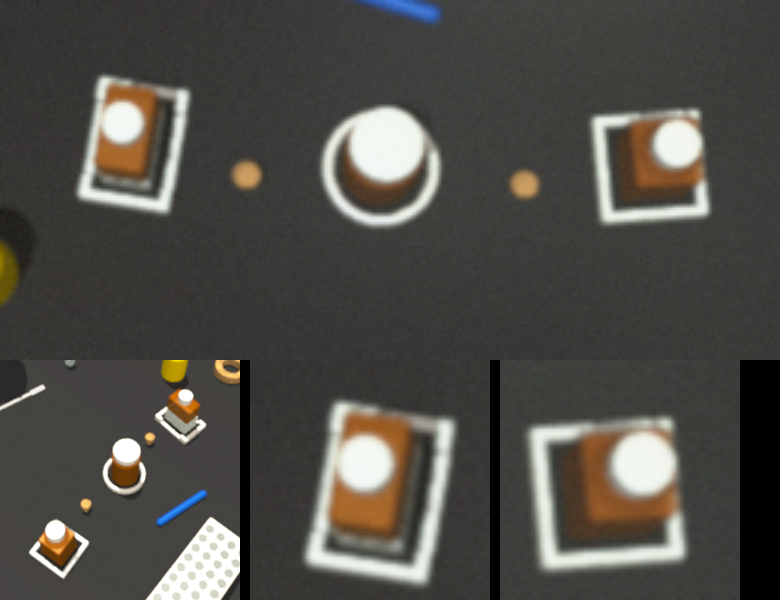

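```bash
python3 - <<'E'
from h import *
mt,ms=camera_model("top"),camera_model("scene")
for n,p,s,c in(("flask",(241,170.7),(406,227),(.6504,.1825)),("jar",(329,179),(346,281.5),(.6402,.004)),("bottle",(425.7,178.3),(275,361),(.6478,-.192))):
    P=[]
    for m,q in((mt,p),(ms,s)):
        P.append((np.c_[m["R"],m["t"]]*1., np.array([(q[0]-m["cx"])/m["fx"],(q[1]-m["cy"])/m["fy"]])))
    X=cv2.triangulatePoints(P[0][0],P[1][0],P[0][1].reshape(2,1),P[1][1].reshape(2,1))[:,0];X=X[:3]/X[3]
    print(n,"triang",X.round(4),"top@.1",(onplane(mt,p,.1)[:2]-c).round(4))
E
```

```text
flask triang [0.6514 0.1826 0.0944] top@.1 [-0.0013 -0.0014]
jar triang [0.6405 0.0041 0.0936] top@.1 [-0.0019 -0.0006]
bottle triang [ 0.6486 -0.1931  0.0937] top@.1 [-0.0012 -0.0007]
```

All three caps triangulate to the same height, within 1 mm of each other, and lie within about 2 mm of their stations. The 16 mm plate hasn't been touched. Handing in.

```bash
python3 -c "
from workcell import bot
print(bot.job_done())"
```

```text
the job is handed in; nothing more can be done
None
```

The job is handed in: the 24 mm and 10 mm plates are stacked in the oblong station with the short bottle on them, the jar and square bottle stand in theirs, all three caps measure level within 1 mm, and the 16 mm plate was left on the bench.

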